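# Refit the hook-in cover of a tube incubator

### The arm

A 7-joint arm with a two-finger parallel gripper is mounted at the origin on the work surface. World frame = base frame: x ahead of the robot, y to its left, z up, the work surface at z = 0. Lengths are in m, angles in rad, forces in N, time in s.
With the tool pointing down it reaches from about 0.425 to 0.95 m from the base axis. Payload 4.7 kg.
Tool frame: the origin (TCP) lies midway between the tips of the shut fingers; the grasp point (between the pads) lies 19 mm behind it; x points along the fingers, y is the direction in which the jaws open and shut, and the axes are right-handed (so a half turn about x gives the same grasp; the last joint's range is limited). The gripper opens to 87 mm and grips with 3 to 60 N. Pads are 19 mm wide; open, the fingers measure 117 mm over their backs; the gripper's body (75 mm by 190 mm) begins 51 mm behind the grasp point.
Start: joints at [-1.289, 0.469, -0.049, 1.532, 0.024, 1.141, -0.082], TCP at [0.206, 0.643, 0.223] pointing down, gripper open.
Joint ranges: [-2.59, 2.59], [-0.33, 1.99], [-1.39, 1.29], [0.1, 2.45], [-1.04, 4.18], [0.21, 1.99], [-2.66, 2.66]. Speed limits (rad/s): [2.57, 2.57, 3.14, 3.14, 3.14, 3.14, 3.14].

### API

Orientations are given as a unit quaternion [x, y, z, w].
In Python, from station import * gives the robot as it stands.
- The arm moves only by the tool arm_command, never from a script. Its arguments are lists of equal length, an entry for each row: "translation": the shift along the tool's x, y, z in mm, a list of three; "delta_rot": the turn, a rotation vector about the tool's x, y, z in rad, a list of three; "fingers": the finger opening in mm, from 0 to 87. A call has exactly 5 rows; each row is the pose to reach, as a shift and turn from the pose commanded when the call began, along the tool's axes at that moment; what a row does not reach only later rows make up. A row lasts 1/10 s, in which the tool goes at most 50 mm and 8.59 degrees, less where a joint would pass 70% of its speed; a pose out of reach is approached as far as the arm can. A call with a gripper value outside its range is refused whole. The fingers move at their own pace and stop on an object; "squeeze" is the grip in N (left out, the last holds). Time passes only in rows, so rows that repeat a pose let the fingers close, or fill a call up. It gives the time, the measured TCP pose, the force and the opening at its end, in the units of the state.
- state(): the state, without advancing time (a new reading comes with each control period).
- camera(name): name is "side" or "top"; returns a dict with "color" (420x560x3 uint8, red, green, blue), "intrinsics" (3x3 intrinsics, pixels), "pose" (4x4, takes a point from camera to world coordinates). Camera axes: x right, y down, z forward; pixel columns grow to the right and rows downward; lengths in m; the calibration is good to about 2 mm. A picture is of the moment at which its call begins. There is no depth.
- hand_in(): hands the job in, once; it reports no verdict.
The state is a dict: "t": time; "joint_pos": joint angles; "qd": joint speeds; "joint_torque": joint torques, N m; "ee_pos": TCP position; "tool_rot": TCP orientation; "force": force on the tool from outside, world axes, zero at the start; "torque": the same for the moment, N m; "width": finger opening in m.
Only numpy, scipy, OpenCV 4.12 (cv2) and the standard library are available. Lean on these libraries where they do the work, as an engineer would, in place of code of your own. Each camera call takes 0.05 s, during which the arm holds its last target.

### The job

Put the blue cover back on the tube incubator: open the incubator's red-knobbed slide latch, tilt the cover to hook its white edge under the yellow lip, lower the other edge until the cover lies flat in its recess, then slide the latch fully home over the cover and let go. Leave the tubes, rack, mug, bottle and mouse where they are.

Things in the scene. Friction and masses are not known exactly. Their poses are not given: they have to be found in the camera images.
- bay: Tube incubator, fixed light-grey box. Origin at table height under the middle of the cover's recess; z up, -x to the yellow lip, +x to the latch. It spans x -102 to +142, y -78 to +78 mm. Recess: x -78 to +80, y -60 to +60 mm, deck 50 mm above the table, with a tube well (x -45 to +60, y -42 to +42). Recess side and +x walls rise 6 mm above the deck; the -x wall rises 14 mm and bears the lip.
- bay_lip (a point): Middle of the free edge of the fixed yellow lip, at (-64, 0, 66) mm of bay, same axes. The lip runs along the bay's whole y, is 4 mm thick, covers the last 14 mm of the recess and slopes up to its free edge: gap between deck and lip about 11 mm at the wall, 14 mm at the free edge.
- cover_grip (a point): Centre of the black handle rib of the loose cover (about 0.24 kg), 23 mm above its underside. Blue plate 150 (x) x 110 (y) x 5 mm, 15 mm white strip along its -x edge, which goes under the lip. Rib at mid-plate: 12 mm thick (x), 60 long (y), 36 high above the plate. Starts flat on the table. z up from the plate, -x to the white edge; fitted, its axes point as those of bay.
- cover_tongue (a point): Middle of the cover's white edge, half-way through the plate: 75 mm to -x of the rib and 2.5 mm above the underside. Axes as the cover.
- cover_front (a point): Middle of the cover's opposite, blue edge: 75 mm to +x of the rib and 2.5 mm above the underside. Axes as the cover.
- latch (a joint): Slide latch on the incubator, in m: 0 = fully home (plate reaches 18 mm over the recess and blocks the cover), 0.030 = fully open; above 0.018 the plate is clear of the recess. Grows along the bay's +x. It stays where it is left and takes about 2 N to slide. Starts anywhere from home to half open.
- latch_knob (a point): In the latch's upright red knob, at (95 mm + joint, 0, 77.5 mm) of bay, same axes. Knob 14 (x) x 30 mm (y), from 62.5 to 92.5 mm above the table. The dark latch plate under it is 5 mm thick, 44 mm wide, from 33 mm to -x to 13 mm to +x of the knob, 57.5 mm above the table; the box top below it is 56 mm high.
- tube_red: Sample tube, red cap, 100 mm long, 16 mm thick, its cap 18 mm; lying on the table, cap towards its +x; origin on its underside, mid-length. Leave alone.
- tube_lilac: Sample tube, lilac cap, 100 mm long, 16 mm thick, its cap 18 mm; lying on the table, cap towards its +x; origin on its underside, mid-length. Leave alone.
- tube_blue: Sample tube, blue cap, 100 mm long, 16 mm thick, its cap 18 mm; lying on the table, cap towards its +x; origin on its underside, mid-length. Leave alone.
- rack: White tube rack 180 (x) x 90 x 34 mm with upright tubes reaching 114 mm; origin under its centre. Leave alone.
- mug: White mug, 80 mm across, 95 mm high, handle to its +y; origin under its centre. Leave alone.
- sanitiser: Clear bottle with blue cap, 58 mm across, 165 mm high, standing between incubator and cover; origin under its centre. Leave alone.
- mouse: Black computer mouse 100 (x) x 60 x 32 mm; origin under its centre. Leave alone.

How it is judged:
By the outcome, as a careful person would: the job done as asked, in the order asked, and still so for the second after the job is handed in, with the robot touching nothing.
It also fails if it takes over 64 s, if anything falls off the work surface, if the arm or the gripper's body presses on something with over 40 N, if the wrist force passes 120 N, or if a joint passes its speed limit or range.

## Working session

There is one attempt and no reset: what is moved stays moved. The work goes in short steps, Python scripts to look and compute and a tool call to move; the robot and the scene stay as the last step left them, time stands still between calls to the robot, and variables do not carry over. Pictures are saved under pics/ and viewed, and the job is handed in when it is done.

Besides the shell and the picture viewer there is one more tool, called by a JSON object that holds its "name" and its "arguments", one argument or row to a line. arm_command: Moves the arm, as the interface text tells. Its arguments: {"type":"object","properties":{"translation":{"type":"array","items":{"type":"array","items":{"type":"number"}}},"delta_rot":{"type":"array","items":{"type":"array","items":{"type":"number"}}},"fingers":{"type":"array","items":{"type":"number"}},"squeeze":{"type":"number"}},"required":["translation","delta_rot","fingers"]}

```bash
ls; mkdir -p pics
python3 - <<'E'
from station import *
import cv2
print(state())
for n in("side","top"):
    c=camera(n); cv2.imwrite(f"pics/{n}0.png",c["color"][:,:,::-1]); print(n,c["intrinsics"],c["pose"])
E
```

```text
pics
{'t': 0.0, 'joint_pos': array([-1.28891532,  0.46944449, -0.04862507,  1.53370582,  0.02412987,
        1.14099555, -0.08231957]), 'qd': array([ 0.0018686 , -0.00155753, -0.00156013,  0.00016978,  0.00016305,
       -0.00027809,  0.0001222 ]), 'joint_torque': array([-3.46513825e-04, -5.07981849e+01, -8.07719585e-02, -2.36151552e+01,
       -6.13389350e-02,  3.81152309e-02,  1.69331142e-04]), 'ee_pos': array([0.20621223, 0.64209176, 0.22149245]), 'tool_rot': array([ 0.10872706,  0.69866681, -0.11010878,  0.69851211]), 'force': array([ 0.27918892, -0.28680224, -1.02994955]), 'torque': array([ 0.03548815, -0.01510076, -0.00477613]), 'width': 0.08680195894489189}
side [[425.7066305    0.         284.4273431 ]
 [  0.         425.7066305  209.81501212]
 [  0.           0.           1.        ]] [[-0.96586699 -0.15283179  0.20914925  0.34274653]
 [-0.2588269   0.60202386 -0.75536475  0.86421637]
 [-0.01046909 -0.78371533 -0.62103195  0.79310617]
 [ 0.          0.          0.          1.        ]]
top [[398.0704878    0.         281.12359653]
 [  0.         398.0704878  205.01394164]
 [  0.           0.           1.        ]] [[-0.01252795 -0.97997265  0.19873764  0.35836375]
 [-0.99991142  0.01317137  0.00191579 -0.0131605 ]
 [-0.00449507 -0.19869603 -0.98005086  1.16083953]
 [ 0.          0.          0.          1.        ]]
```

View pics/side0.png

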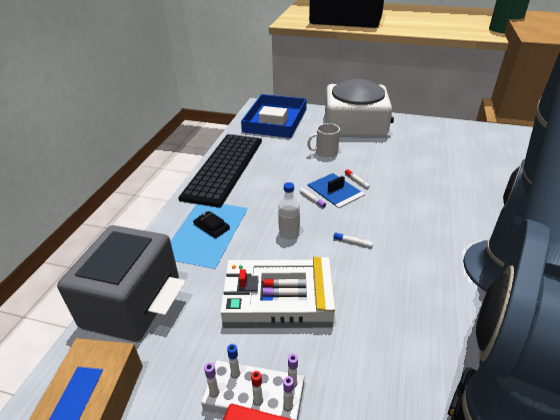

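View pics/top0.png

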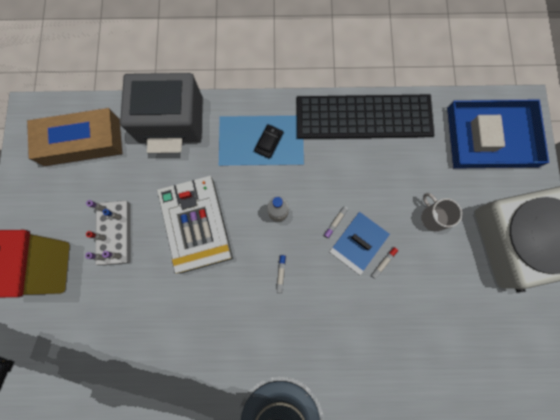

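Run:
```python
import cv2
s=cv2.imread("pics/side0.png");t=cv2.imread("pics/top0.png")
cv2.imwrite("pics/a.png",cv2.resize(s[245:335,210:345],None,fx=5.5,fy=5.5,interpolation=cv2.INTER_CUBIC))
cv2.imwrite("pics/b.png",cv2.resize(s[160:215,290:380],None,fx=8,fy=8,interpolation=cv2.INTER_CUBIC))
cv2.imwrite("pics/c.png",cv2.resize(t[170:280,150:240],None,fx=5,fy=5,interpolation=cv2.INTER_CUBIC))
cv2.imwrite("pics/d.png",cv2.resize(t[195:285,315:405],None,fx=6,fy=6,interpolation=cv2.INTER_CUBIC))
```

```text
(no output)
```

View pics/a.png

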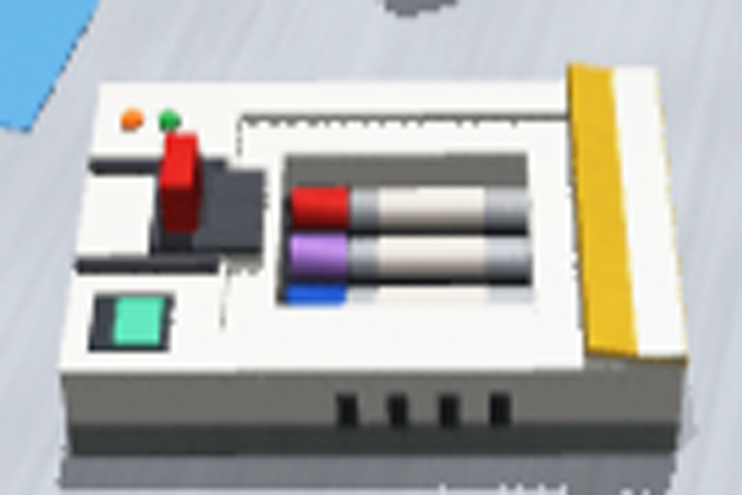

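View pics/b.png

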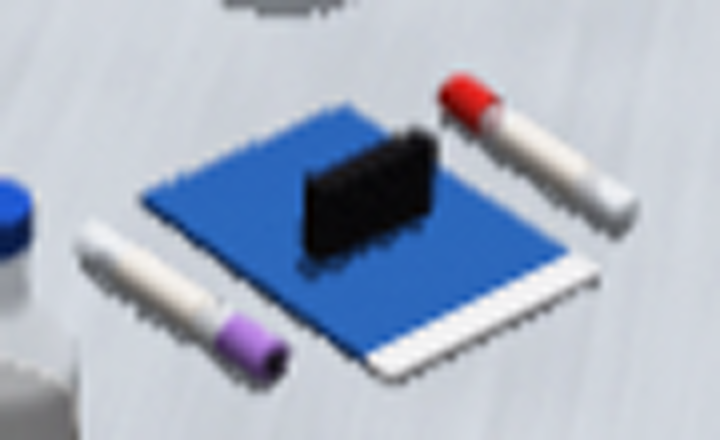

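View pics/c.png

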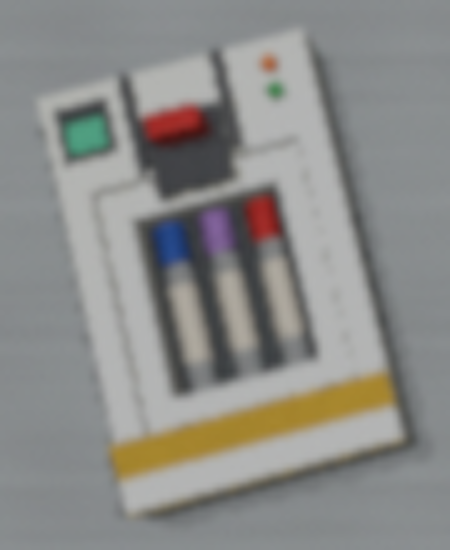

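View pics/d.png

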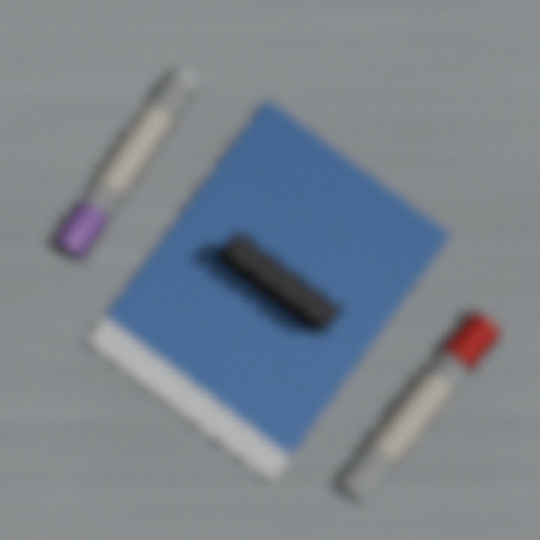

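```bash
cat > h.py <<'E'
import numpy as np, cv2
from station import *
def ray(c,uv):
    K=c["intrinsics"];P=c["pose"];d=P[:3,:3]@np.linalg.inv(K)@np.array([uv[0],uv[1],1.]);return P[:3,3],d/np.linalg.norm(d)
def plane(c,uv,z):
    o,d=ray(c,uv);return o+d*(z-o[2])/d[2]
def tri(c1,u1,c2,u2):
    o1,d1=ray(c1,u1);o2,d2=ray(c2,u2)
    s=np.linalg.lstsq(np.c_[d1,-d2],o2-o1,rcond=None)[0];a=o1+s[0]*d1;b=o2+s[1]*d2
    return (a+b)/2,np.linalg.norm(a-b)
def proj(c,p):
    P=c["pose"];q=c["intrinsics"]@(P[:3,:3].T@(np.asarray(p)-P[:3,3]));return q[:2]/q[2]
def mask(c,hl,hh,box):
    hsv=cv2.cvtColor(c["color"],cv2.COLOR_RGB2HSV);m=cv2.inRange(hsv,np.array(hl),np.array(hh))
    z=np.zeros_like(m);x0,x1,y0,y1=box;z[y0:y1,x0:x1]=m[y0:y1,x0:x1];return z
def quad(m):
    cs,_=cv2.findContours(m,cv2.RETR_EXTERNAL,cv2.CHAIN_APPROX_NONE);k=max(cs,key=cv2.contourArea)
    h=cv2.convexHull(k)
    for e in np.arange(1,12,.25):
        a=cv2.approxPolyDP(h,e,True)
        if len(a)<=4:break
    # refine: fit lines to the contour points of each side
    a=a[:,0].astype(float);k=k[:,0].astype(float);L=[]
    n=len(a)
    for i in range(n):
        p,q=a[i],a[(i+1)%n];d=q-p;l=np.linalg.norm(d);d/=l
        s=(k-p)@d;t=np.abs((k-p)@np.array([-d[1],d[0]]));sel=k[(s>.12*l)&(s<.88*l)&(t<2.5)]
        vx,vy,x,y=cv2.fitLine(sel.astype(np.float32),cv2.DIST_HUBER,0,.01,.01).ravel();
        L.append(np.array([-vy,vx,vy*x-vx*y]))
    r=[]
    for i in range(n):
        x=np.cross(L[i-1],L[i]);r.append(x[:2]/x[2])
    return np.array(r),int((m>0).sum())
E
python3 - <<'E'
from h import *
S=camera("side");T=camera("top")
np.set_printoptions(precision=4,suppress=True)
for nm,lo,hi,bs,bt in [("yellow",(20,120,90),(35,255,255),(300,345,245,335),(160,240,230,280)),
  ("red",(0,150,60),(8,255,255),(230,255,255,295),(170,200,185,205)),
  ("blue",(100,100,60),(125,255,255),(300,370,165,215),(325,400,205,280))]:
    for n,c,b in(("S",S,bs),("T",T,bt)):
        m=mask(c,lo,hi,b);q,a=quad(m);print(nm,n,a);print(q)
        z={"yellow":.066,"red":.0925,"blue":.005}[nm]
        print(np.array([plane(c,u,z) for u in q]))
E
```

```text
yellow S 459
[[312.8213 256.6267]
 [320.1242 257.6986]
 [324.884  309.3905]
 [316.7229 308.4993]]
[[0.4741 0.1386 0.066 ]
 [0.4564 0.1378 0.066 ]
 [0.4164 0.2872 0.066 ]
 [0.4336 0.2892 0.066 ]]
yellow T 333
[[228.4258 249.2868]
 [173.     264.6775]
 [173.     259.5516]
 [226.0782 244.9005]]
[[0.4583 0.1352 0.066 ]
 [0.4183 0.2859 0.066 ]
 [0.4322 0.2865 0.066 ]
 [0.4704 0.1419 0.066 ]]
red S 114
[[240.135  268.9994]
 [245.     270.5435]
 [245.     289.2857]
 [238.3797 282.6654]]
[[0.6199 0.2445 0.0925]
 [0.6077 0.2463 0.0925]
 [0.5896 0.2983 0.0925]
 [0.6099 0.2841 0.0925]]
red T 52
[[189.3333 195.9259]
 [188.9258 196.    ]
 [178.7017 196.    ]
 [189.3333 190.1429]]
[[0.6039 0.2414 0.0925]
 [0.6037 0.2425 0.0925]
 [0.6041 0.2707 0.0925]
 [0.6203 0.2419 0.0925]]
blue S 699
[[307.173  184.5461]
 [331.1671 173.2056]
 [360.2049 190.8171]
 [333.6379 203.8102]]
[[ 0.5711 -0.2389  0.005 ]
 [ 0.5079 -0.3227  0.005 ]
 [ 0.4018 -0.2461  0.005 ]
 [ 0.4712 -0.1593  0.005 ]]
blue T 1516
[[359.02   212.1058]
 [388.2371 233.896 ]
 [362.8266 268.8701]
 [333.5257 246.6759]]
[[ 0.5683 -0.2404  0.005 ]
 [ 0.5026 -0.3222  0.005 ]
 [ 0.4028 -0.2428  0.005 ]
 [ 0.4675 -0.1613  0.005 ]]
```

```bash
cat >> h.py <<'E'
from scipy.spatial.transform import Rotation as R
BO=np.array([.5155,.2309,0]);BY=np.deg2rad(15.0)
def bay(p,o=None):
    o=BO if o is None else o
    return o+R.from_euler('z',BY).apply(np.asarray(p)/1000)
def unbay(p): return R.from_euler('z',-BY).apply(np.asarray(p)-BO)*1000
CO=np.array([.4808,-.2370,0]);CY=np.deg2rad(-38.5)
def cov(p): return CO+R.from_euler('z',CY).apply(np.asarray(p)/1000)
def dots(c,pts,box,f,fn):
    x0,x1,y0,y1=box
    im=cv2.resize(c["color"][y0:y1,x0:x1,::-1],None,fx=f,fy=f,interpolation=cv2.INTER_CUBIC)
    for p in pts:
        u=(proj(c,p)-[x0,y0]+.5)*f
        cv2.drawMarker(im,tuple(int(v) for v in u),(255,0,255),cv2.MARKER_CROSS,12,1)
    cv2.imwrite(fn,im);return im
E
python3 - <<'E'
from h import *
S=camera("side");T=camera("top")
np.set_printoptions(precision=4,suppress=True)
bp=[bay(p) for p in [(142,78,56),(142,-78,56),(-102,78,56),(-102,-78,0),(-64,78,68),(-64,-78,68),(60,42,50),(60,-42,50),(-45,42,50),(-45,-42,50),(80,60,56),(80,-60,56),(142,78,0)]]
cp=[cov(p) for p in [(75,55,5),(75,-55,5),(-75,55,5),(-75,-55,5),(-60,55,5),(-60,-55,5),(6,30,41),(6,-30,41),(-6,30,41),(-6,-30,41)]]
a=dots(S,bp,(210,345,245,335),5,"pics/o1.png");b=dots(T,bp,(150,240,170,280),5,"pics/o2.png")
c=dots(S,cp,(290,380,160,215),8,"pics/o3.png");d=dots(T,cp,(315,405,195,285),6,"pics/o4.png")
# knob
for n,cc,box in(("S",S,(230,255,255,295)),("T",T,(170,200,185,205))):
    m=mask(cc,(0,110,50),(10,255,255),box)|mask(cc,(172,110,50),(180,255,255),box)
    ys,xs=np.nonzero(m);print(n,len(xs),xs.min(),xs.max(),ys.min(),ys.max(),xs.mean(),ys.mean())
    print(unbay(plane(cc,(xs.mean(),ys.mean()),.0925)))
# white strip rib, bottle
from math import *
s=state();r=R.from_quat(s["tool_rot"]).as_matrix();print(r)
print("bottle",plane(T,(277,202),.165))
# lip height by triangulation of free edge corners and cover/rib
print([ (tri(S,u,T,v)) for u,v in (((312.8,256.6),(226.1,244.9)),((316.7,308.5),(173,259.55)))])
E
```

```text
S 131 235 246 267 287 242.34351145038167 277.8473282442748
[97.3376 12.944  92.5   ]
T 72 179 191 191 198 184.65277777777777 194.77777777777777
[94.8126 -1.0702 92.5   ]
[[-0.0002  0.3058  0.9521]
 [-0.0006  0.9521 -0.3058]
 [-1.     -0.0007  0.    ]]
bottle [ 0.5683 -0.0008  0.165 ]
[(array([0.4719, 0.1415, 0.0689]), np.float64(0.0035362475668714454)), (array([0.4332, 0.2872, 0.0635]), np.float64(0.0015930716390024876))]
```

View pics/o1.png

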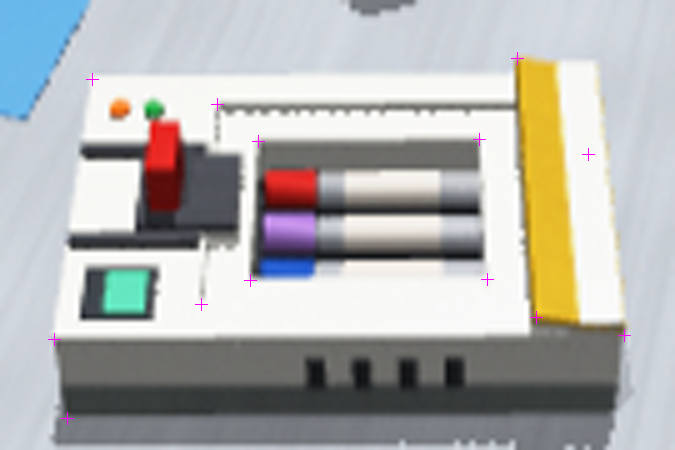

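View pics/o2.png

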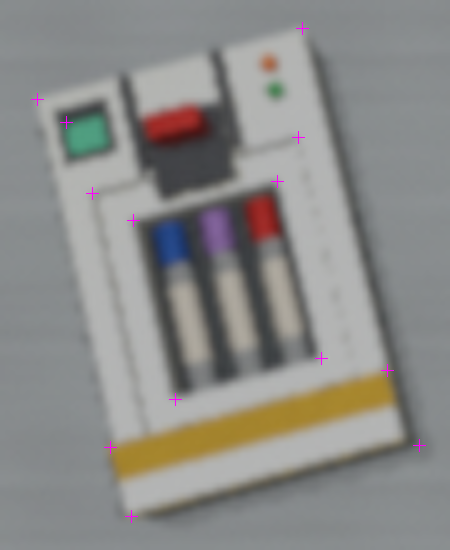

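View pics/o3.png

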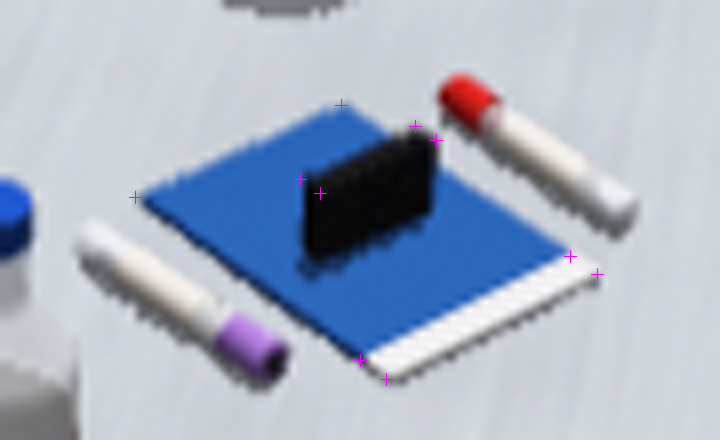

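View pics/o4.png

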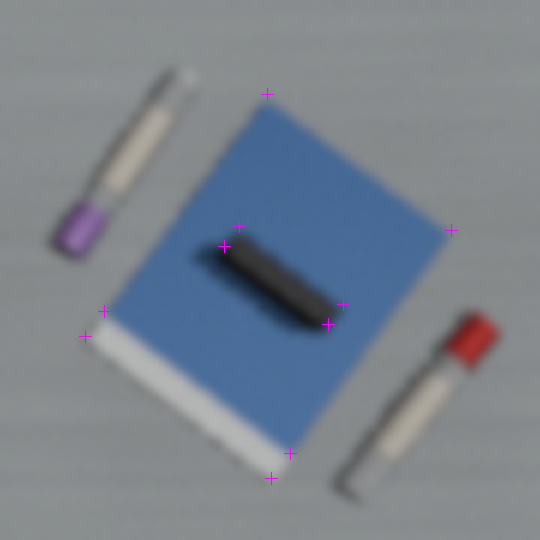

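```bash
cat >> h.py <<'E'
CO=np.array([.4793,-.2377,0])
np.set_printoptions(precision=4,suppress=True)
def tool(yaw,tilt=0):
    y=np.array([np.cos(yaw),np.sin(yaw),0]);x=np.array([0,0,-1.]);z=np.cross(x,y)
    M=np.c_[x,y,z]
    return R.from_rotvec(-tilt*np.array([-np.sin(yaw),np.cos(yaw),0])).as_matrix()@M
def go(p,M,s=None):
    s=s or state();C=R.from_quat(s["tool_rot"]).as_matrix()
    print("t",round(s["t"],2),"trans",np.round(C.T@(np.asarray(p)-s["ee_pos"])*1000,1),"rot",np.round(R.from_matrix(C.T@M).as_rotvec(),4))
    print("pos",s["ee_pos"],"F",np.round(s["force"],1),"w",round(s["width"]*1000,1))
E
python3 - <<'E'
from h import *
k=bay((96,0,0));k[2]=.2
go(k,tool(BY));
E
```

```text
t 0.3 trans [  22.3 -245.3  500.9] rot [0.9983 0.0003 0.0006]
pos [0.2063 0.6425 0.2222] F [ 0.2 -0.1 -0.2] w 86.8
```

{"name": "arm_command", "arguments": {
  "translation": [
    [2, -17, 34],
    [4, -34, 68],
    [6, -51, 102],
    [8, -68, 136],
    [10, -85, 170]
  ],
  "delta_rot": [
    [0.07, 0, 0],
    [0.14, 0, 0],
    [0.21, 0, 0],
    [0.28, 0, 0],
    [0.35, 0, 0]
  ],
  "fingers": [45, 45, 45, 45, 45],
  "squeeze": 15
}}

```text
t: 0.8
ee_pos: [0.3432, 0.5086, 0.2126]
tool_rot: [0.23, 0.669, -0.23, 0.669]
force: [0.7, 0.1, -0.1]
width: 0.0549
```

Run:
```python
from h import *
k=bay((96,0,0));k[2]=.2
go(k,tool(BY)); print(state()["joint_pos"])
```

```text
t 0.8 trans [ 12.6 -36.  364.5] rot [ 0.6454 -0.0002 -0.0003]
pos [0.3432 0.5086 0.2126] F [ 0.7  0.1 -0.1] w 54.9
[-1.0963  0.3751  0.0666  1.7029 -0.028   1.0642 -0.1135]
```

{"name": "arm_command", "arguments": {
  "translation": [
    [2, -4, 40],
    [4, -8, 80],
    [6, -12, 120],
    [8, -16, 160],
    [10, -20, 200]
  ],
  "delta_rot": [
    [0.07, 0, 0],
    [0.14, 0, 0],
    [0.21, 0, 0],
    [0.28, 0, 0],
    [0.35, 0, 0]
  ],
  "fingers": [45, 45, 45, 45, 45]
}}

```text
t: 1.3
ee_pos: [0.4889, 0.37, 0.2026]
tool_rot: [0.343, 0.618, -0.343, 0.618]
force: [-0.1, 0.3, -0.4]
width: 0.0449
```

Run:
```python
from h import *
k=bay((96,0,0));k[2]=.14
go(k,tool(BY)); print(state()["joint_pos"])
```

```text
t 1.3 trans [ 62.6  40.8 160.2] rot [ 0.2955 -0.0003 -0.0003]
pos [0.4889 0.37   0.2026] F [-0.1  0.3 -0.4] w 44.9
[-0.8679  0.3856  0.2007  1.7213 -0.0871  1.043  -0.0803]
```

{"name": "arm_command", "arguments": {
  "translation": [
    [8, 8, 32],
    [20, 16, 64],
    [32, 24, 96],
    [47, 32, 128],
    [62, 41, 160]
  ],
  "delta_rot": [
    [0.06, 0, 0],
    [0.12, 0, 0],
    [0.18, 0, 0],
    [0.24, 0, 0],
    [0.296, 0, 0]
  ],
  "fingers": [45, 45, 45, 45, 45]
}}

```text
t: 1.8
ee_pos: [0.6084, 0.2566, 0.1402]
tool_rot: [0.431, 0.561, -0.43, 0.561]
force: [-0.0, 0.1, 0.2]
width: 0.0448
```

Run:
```python
from h import *
k=bay((96,0,0));k[2]=.068
go(k,tool(BY)); print(state()["joint_pos"])
S=camera("side");T=camera("top")
dots(S,[k],(190,350,190,340),4,"pics/p1.png");dots(T,[k],(130,260,150,290),4,"pics/p2.png")
```

```text
t 1.8 trans [72.2 -0.4  0.8] rot [ 0.0001 -0.0004 -0.0003]
pos [0.6084 0.2566 0.1402] F [-0.   0.1  0.2] w 44.8
[-0.6646  0.5278  0.2877  1.6687 -0.1745  0.97   -0.0532]
```

View pics/p1.png

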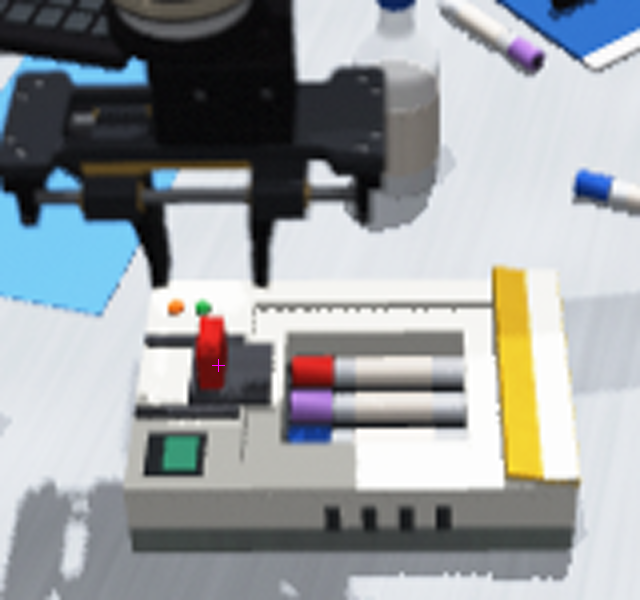

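{"name": "arm_command", "arguments": {
  "translation": [
    [15, 1, 0],
    [30, 2, 0],
    [45, 2, 0],
    [60, 2, 0],
    [71, 2, 0]
  ],
  "delta_rot": [
    [0, 0, 0],
    [0, 0, 0],
    [0, 0, 0],
    [0, 0, 0],
    [0, 0, 0]
  ],
  "fingers": [45, 45, 45, 45, 45]
}}

```text
t: 2.4
ee_pos: [0.6083, 0.2585, 0.0676]
tool_rot: [0.429, 0.562, -0.43, 0.561]
force: [0.1, 0.1, 0.5]
width: 0.0449
```

{"name": "arm_command", "arguments": {
  "translation": [
    [0, 0, 0],
    [0, 0, 0],
    [0, 0, 0],
    [0, 0, 0],
    [0, 0, 0]
  ],
  "delta_rot": [
    [0, 0, 0],
    [0, 0, 0],
    [0, 0, 0],
    [0, 0, 0],
    [0, 0, 0]
  ],
  "fingers": [30, 20, 10, 10, 10]
}}

```text
t: 2.9
ee_pos: [0.6103, 0.2583, 0.0703]
tool_rot: [0.431, 0.561, -0.429, 0.562]
force: [1.7, 0.7, -0.2]
width: 0.0142
```

Run:
```python
from h import *
k=bay((126,0,0));k[2]=.069
go(k,tool(BY)); 
print(unbay(state()["ee_pos"]))
S=camera("side");T=camera("top")
dots(S,[k],(190,350,190,340),4,"pics/p3.png");dots(T,[],(130,260,150,290),4,"pics/p4.png")
```

```text
t 2.9 trans [ 1.4 27.3  2. ] rot [ 0.0022 -0.0004 -0.0022]
pos [0.6103 0.2583 0.0703] F [ 1.7  0.7 -0.2] w 14.2
[98.6471  1.8911 70.317 ]
```

View pics/p3.png

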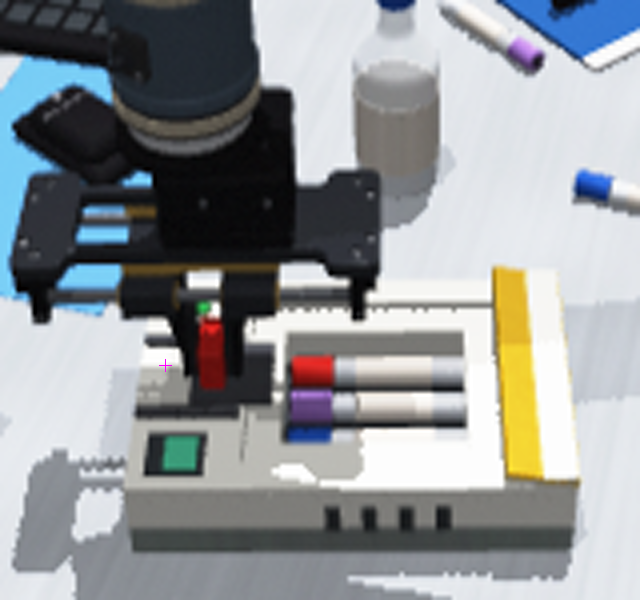

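{"name": "arm_command", "arguments": {
  "translation": [
    [0, 5, 0],
    [0, 10, 0],
    [0, 15, 0],
    [0, 20, 0],
    [0, 25, 0]
  ],
  "delta_rot": [
    [0, 0, 0],
    [0, 0, 0],
    [0, 0, 0],
    [0, 0, 0],
    [0, 0, 0]
  ],
  "fingers": [10, 10, 10, 10, 10]
}}

```text
t: 3.5
ee_pos: [0.6344, 0.2647, 0.0703]
tool_rot: [0.43, 0.561, -0.43, 0.561]
force: [-1.9, -0.9, 6.2]
width: 0.0136
```

{"name": "arm_command", "arguments": {
  "translation": [
    [0, 2, 0],
    [0, 4, 0],
    [0, 5, 0],
    [0, 5, 0],
    [0, 5, 0]
  ],
  "delta_rot": [
    [0, 0, 0],
    [0, 0, 0],
    [0, 0, 0],
    [0, 0, 0],
    [0, 0, 0]
  ],
  "fingers": [10, 10, 10, 10, 10]
}}

```text
t: 4.0
ee_pos: [0.6367, 0.2652, 0.0703]
tool_rot: [0.429, 0.563, -0.431, 0.56]
force: [-6.9, -3.2, 11.0]
width: 0.0139
```

Run:
```python
from h import *
s=state();print(unbay(s["ee_pos"]),s["force"],s["width"])
S=camera("side");T=camera("top")
dots(S,[],(190,350,190,340),4,"pics/p5.png")
```

```text
[125.9646   1.8     70.2705] [-6.8653 -3.2004 11.0361] 0.013923899581723402
```

View pics/p5.png

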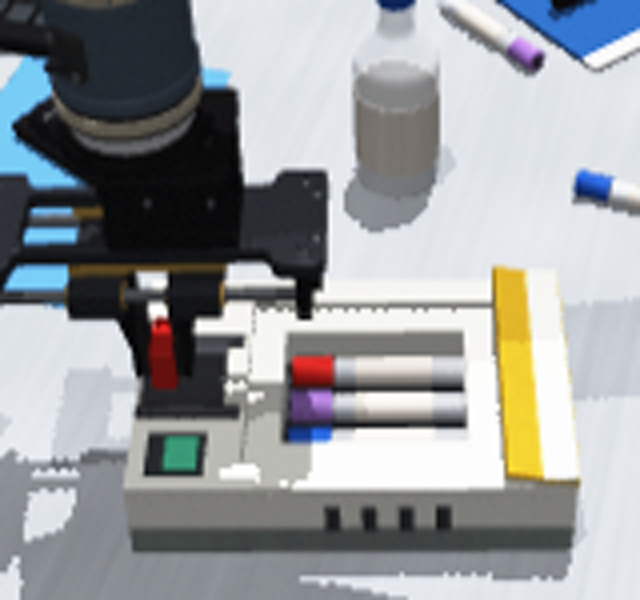

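{"name": "arm_command", "arguments": {
  "translation": [
    [0, -4, 0],
    [0, -4, 0],
    [0, -4, 0],
    [0, -4, 0],
    [-10, -4, 0]
  ],
  "delta_rot": [
    [0, 0, 0],
    [0, 0, 0],
    [0, 0, 0],
    [0, 0, 0],
    [0, 0, 0]
  ],
  "fingers": [40, 40, 40, 40, 40]
}}

```text
t: 4.6
ee_pos: [0.6336, 0.2644, 0.0781]
tool_rot: [0.429, 0.562, -0.431, 0.561]
force: [0.1, 0.6, -0.3]
width: 0.0388
```

{"name": "arm_command", "arguments": {
  "translation": [
    [-40, 0, 0],
    [-80, 0, 0],
    [-120, 0, 0],
    [-160, 0, 0],
    [-180, 0, 0]
  ],
  "delta_rot": [
    [0, 0, 0],
    [0, 0, 0],
    [0, 0, 0],
    [0, 0, 0],
    [0, 0, 0]
  ],
  "fingers": [60, 60, 60, 60, 60]
}}

```text
t: 5.1
ee_pos: [0.6363, 0.2651, 0.265]
tool_rot: [0.432, 0.56, -0.428, 0.563]
force: [0.6, -0.2, -0.0]
width: 0.0593
```

Run:
```python
from h import *
p=cov((0,0,0));p[2]=.25
go(p,tool(CY)); print(state()["joint_pos"])
```

```text
t 5.1 trans [  12.4 -282.8  444.5] rot [ 0.9357 -0.0046 -0.006 ]
pos [0.6363 0.2651 0.265 ] F [ 0.6 -0.2 -0. ] w 59.3
[-0.6666  0.4675  0.3138  1.4647 -0.1489  1.2255 -0.0712]
```

{"name": "arm_command", "arguments": {
  "translation": [
    [0, -22, 36],
    [0, -46, 72],
    [0, -70, 108],
    [0, -94, 144],
    [0, -118, 180]
  ],
  "delta_rot": [
    [0.08, 0, 0],
    [0.16, 0, 0],
    [0.24, 0, 0],
    [0.32, 0, 0],
    [0.4, 0, 0]
  ],
  "fingers": [60, 60, 60, 60, 60]
}}

```text
t: 5.6
ee_pos: [0.5671, 0.0585, 0.2604]
tool_rot: [0.534, 0.464, -0.533, 0.464]
force: [0.1, -0.6, 0.3]
width: 0.06
```

Run:
```python
from h import *
p=cov((0,0,0));p[2]=.2
go(p,tool(CY)); print(state()["joint_pos"])
```

```text
t 5.6 trans [ 60.1 -45.9 305.5] rot [ 0.5326 -0.001  -0.0009]
pos [0.5671 0.0585 0.2604] F [ 0.1 -0.6  0.3] w 60.0
[-0.5423  0.2755  0.4566  1.763  -0.1333  1.1323 -0.1833]
```

{"name": "arm_command", "arguments": {
  "translation": [
    [0, -6, 40],
    [0, -12, 80],
    [0, -18, 120],
    [0, -24, 160],
    [0, -30, 200]
  ],
  "delta_rot": [
    [0.08, 0, 0],
    [0.16, 0, 0],
    [0.24, 0, 0],
    [0.32, 0, 0],
    [0.4, 0, 0]
  ],
  "fingers": [60, 60, 60, 60, 60]
}}

```text
t: 6.1
ee_pos: [0.5103, -0.1355, 0.2604]
tool_rot: [0.616, 0.349, -0.615, 0.349]
force: [-0.0, -0.8, -0.5]
width: 0.06
```

Run:
```python
from h import *
p=cov((0,0,0));p[2]=.12
go(p,tool(CY)); print(state()["joint_pos"])
```

```text
t 6.1 trans [140.3  25.7 103.8] rot [ 0.1327 -0.0013 -0.001 ]
pos [ 0.5103 -0.1355  0.2604] F [-0.  -0.8 -0.5] w 60.0
[-0.3456  0.21    0.6235  1.8612 -0.1372  1.1115 -0.2109]
```

{"name": "arm_command", "arguments": {
  "translation": [
    [20, 5, 21],
    [50, 10, 42],
    [80, 15, 63],
    [110, 20, 84],
    [140, 26, 104]
  ],
  "delta_rot": [
    [0.03, 0, 0],
    [0.06, 0, 0],
    [0.09, 0, 0],
    [0.12, 0, 0],
    [0.133, 0, 0]
  ],
  "fingers": [60, 60, 60, 60, 60]
}}

```text
t: 6.6
ee_pos: [0.4802, -0.2375, 0.1192]
tool_rot: [0.637, 0.308, -0.636, 0.308]
force: [-0.0, 0.3, 0.4]
width: 0.06
```

Run:
```python
from h import *
p=cov((0,0,0));p[2]=.010
go(p,tool(CY)); print(state()["joint_pos"])
S=camera("side");T=camera("top")
dots(S,[p],(270,400,100,220),5,"pics/q1.png");dots(S,[],(190,350,220,340),4,"pics/q2.png")
```

```text
t 6.6 trans [109.2  -0.7   0.8] rot [ 0.0022 -0.0009 -0.0012]
pos [ 0.4802 -0.2375  0.1192] F [-0.   0.3  0.4] w 60.0
[-0.1044  0.4106  0.6205  1.9984 -0.3215  0.8277  0.0272]
```

View pics/q1.png

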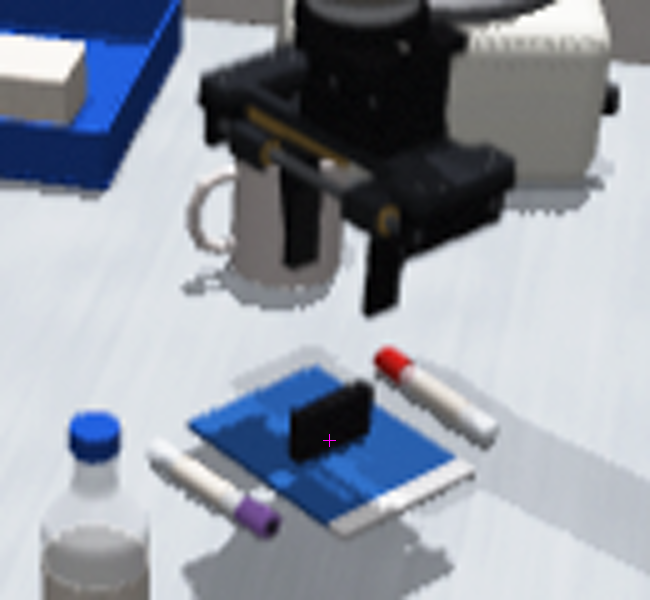

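View pics/q2.png

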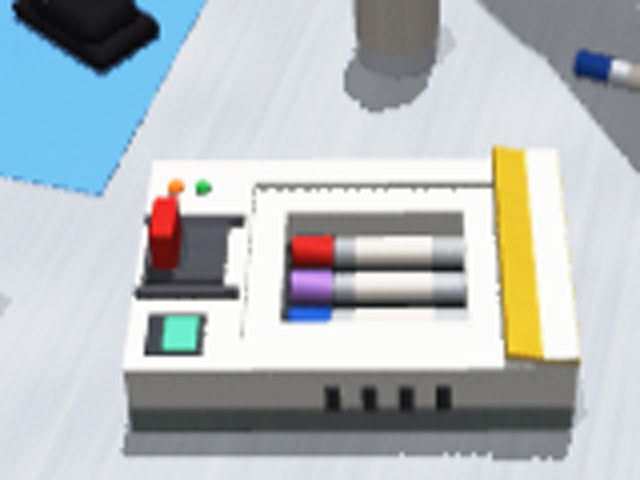

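{"name": "arm_command", "arguments": {
  "translation": [
    [25, 0, 0],
    [50, 0, 0],
    [75, 0, 0],
    [95, 0, 0],
    [108, 0, 0]
  ],
  "delta_rot": [
    [0, 0, 0],
    [0, 0, 0],
    [0, 0, 0],
    [0, 0, 0],
    [0, 0, 0]
  ],
  "fingers": [60, 60, 60, 60, 60]
}}

```text
t: 7.2
ee_pos: [0.4812, -0.2357, 0.0115]
tool_rot: [0.637, 0.309, -0.636, 0.309]
force: [0.1, -0.0, 0.6]
width: 0.0604
```

Run:
```python
from h import *
p=cov((0,0,0));p[2]=.010
go(p,tool(CY))
```

```text
t 7.2 trans [ 1.5 -0.2  2.8] rot [ 0.0045 -0.0012 -0.0003]
pos [ 0.4812 -0.2357  0.0115] F [ 0.1 -0.   0.6] w 60.4
```

Close firmly (40 N) in place.

{"name": "arm_command", "arguments": {
  "translation": [
    [1, 0, 2],
    [1, 0, 2],
    [1, 0, 2],
    [1, 0, 2],
    [1, 0, 2]
  ],
  "delta_rot": [
    [0, 0, 0],
    [0, 0, 0],
    [0, 0, 0],
    [0, 0, 0],
    [0, 0, 0]
  ],
  "fingers": [40, 25, 10, 8, 8],
  "squeeze": 40
}}

```text
t: 7.7
ee_pos: [0.4794, -0.2382, 0.0112]
tool_rot: [0.637, 0.308, -0.636, 0.308]
force: [-0.3, 0.6, 0.3]
width: 0.0279
```

{"name": "arm_command", "arguments": {
  "translation": [
    [0, 0, 0],
    [0, 0, 0],
    [0, 0, 0],
    [0, 0, 0],
    [-10, 0, 0]
  ],
  "delta_rot": [
    [0, 0, 0],
    [0, 0, 0],
    [0, 0, 0],
    [0, 0, 0],
    [0, 0, 0]
  ],
  "fingers": [8, 8, 8, 8, 8]
}}

```text
t: 8.2
ee_pos: [0.4778, -0.2376, 0.0197]
tool_rot: [-0.636, -0.309, 0.637, -0.307]
force: [0.2, 0.4, -1.7]
width: 0.0117
```

Run:
```python
from h import *
p=cov((0,0,0));p[2]=.25
go(p,tool(CY))
R0=R.from_euler('z',-CY).apply(state()["ee_pos"]-CO)*1000
print("tcp in old cover frame",R0)
```

```text
t 8.2 trans [-230.3    0.6   -0.7] rot [0.003  0.001  0.0028]
pos [ 0.4778 -0.2376  0.0197] F [ 0.2  0.4 -1.7] w 11.7
tcp in old cover frame [-1.2671 -0.8738 19.703 ]
```

{"name": "arm_command", "arguments": {
  "translation": [
    [-40, 0, 0],
    [-80, 0, 0],
    [-120, 0, 0],
    [-160, 0, 0],
    [-200, 0, 0]
  ],
  "delta_rot": [
    [0, 0, 0],
    [0, 0, 0],
    [0, 0, 0],
    [0, 0, 0],
    [0, 0, 0]
  ],
  "fingers": [8, 8, 8, 8, 8]
}}

```text
t: 8.7
ee_pos: [0.4781, -0.2381, 0.2223]
tool_rot: [-0.636, -0.308, 0.637, -0.308]
force: [1.2, -0.1, -1.9]
width: 0.012
```

```bash
cat >> h.py <<'E'
BO=np.array([.5155,.2309,0])+.001*np.array([np.cos(BY),np.sin(BY),0])
E
python3 - <<'E'
from h import *
p=bay((-5,0,240))
go(p,tool(BY))
S=camera("side")
dots(S,[],(230,430,30,230),3,"pics/r1.png")
E
```

```text
t 8.7 trans [ -17.7 -264.2 -387.7] rot [-0.9314 -0.      0.0003]
pos [ 0.4781 -0.2381  0.2223] F [ 1.2 -0.1 -1.9] w 12.0
```

View pics/r1.png

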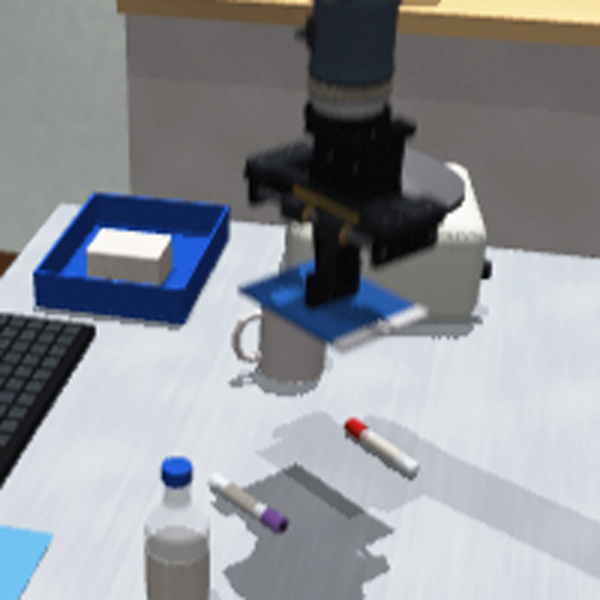

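{"name": "arm_command", "arguments": {
  "translation": [
    [-8, -12, -22],
    [-16, -29, -47],
    [-22, -46, -72],
    [-22, -66, -100],
    [-22, -86, -128]
  ],
  "delta_rot": [
    [-0.05, 0, 0],
    [-0.11, 0, 0],
    [-0.17, 0, 0],
    [-0.24, 0, 0],
    [-0.31, 0, 0]
  ],
  "fingers": [8, 8, 8, 8, 8]
}}

```text
t: 9.25
ee_pos: [0.4903, -0.0834, 0.2427]
tool_rot: [0.581, 0.403, -0.581, 0.403]
force: [0.8, 0.0, -0.8]
width: 0.0118
```

Run:
```python
from h import *
p=bay((-5,0,245))
go(p,tool(BY))
```

```text
t 9.25 trans [  -2.2  -89.5 -301. ] rot [-0.6189 -0.0003 -0.0004]
pos [ 0.4903 -0.0834  0.2427] F [ 0.8  0.  -0.8] w 11.8
```

{"name": "arm_command", "arguments": {
  "translation": [
    [-1, -10, -32],
    [-2, -20, -64],
    [-2, -30, -98],
    [-2, -42, -132],
    [-2, -52, -166]
  ],
  "delta_rot": [
    [-0.07, 0, 0],
    [-0.14, 0, 0],
    [-0.21, 0, 0],
    [-0.28, 0, 0],
    [-0.35, 0, 0]
  ],
  "fingers": [8, 8, 8, 8, 8]
}}

```text
t: 9.75
ee_pos: [0.4997, 0.0903, 0.2445]
tool_rot: [-0.502, -0.498, 0.502, -0.498]
force: [1.1, -0.6, -1.8]
width: 0.0117
```

Run:
```python
from h import *
p=bay((8,0,200))
go(p,tool(BY))
```

```text
t 9.75 trans [  44.5   23.5 -143. ] rot [-0.2684 -0.0001  0.0004]
pos [0.4997 0.0903 0.2445] F [ 1.1 -0.6 -1.8] w 11.7
```

{"name": "arm_command", "arguments": {
  "translation": [
    [4, 5, -29],
    [8, 10, -58],
    [18, 15, -87],
    [30, 20, -116],
    [44, 24, -143]
  ],
  "delta_rot": [
    [-0.055, 0, 0],
    [-0.11, 0, 0],
    [-0.165, 0, 0],
    [-0.22, 0, 0],
    [-0.268, 0, 0]
  ],
  "fingers": [8, 8, 8, 8, 8]
}}

```text
t: 10.25
ee_pos: [0.5265, 0.2336, 0.1997]
tool_rot: [0.431, 0.561, -0.43, 0.561]
force: [0.5, -0.4, -2.3]
width: 0.0115
```

Run:
```python
from h import *
p=bay((8,0,200))
go(p,tool(BY))
S=camera("side");T=camera("top")
dots(S,[],(190,350,180,340),4,"pics/r2.png");dots(T,[],(130,260,150,290),4,"pics/r3.png")
```

```text
t 10.25 trans [-0.3 -2.3 -0.2] rot [-0.0001  0.0002 -0.0004]
pos [0.5265 0.2336 0.1997] F [ 0.5 -0.4 -2.3] w 11.5
```

View pics/r2.png

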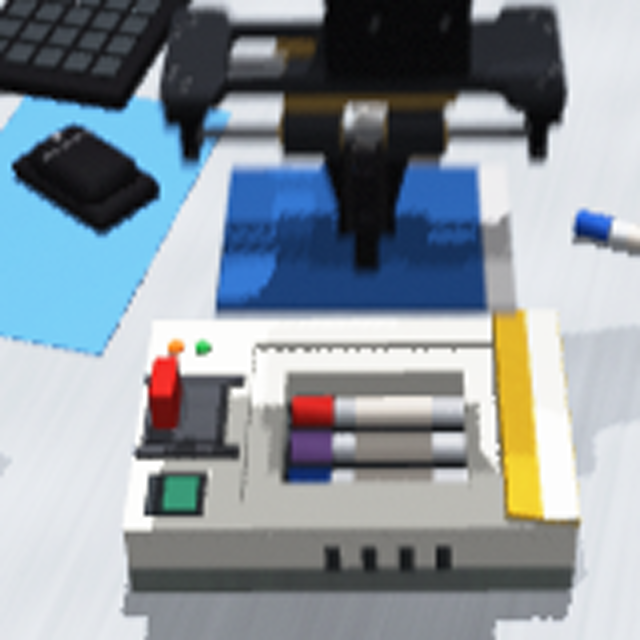

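View pics/r3.png

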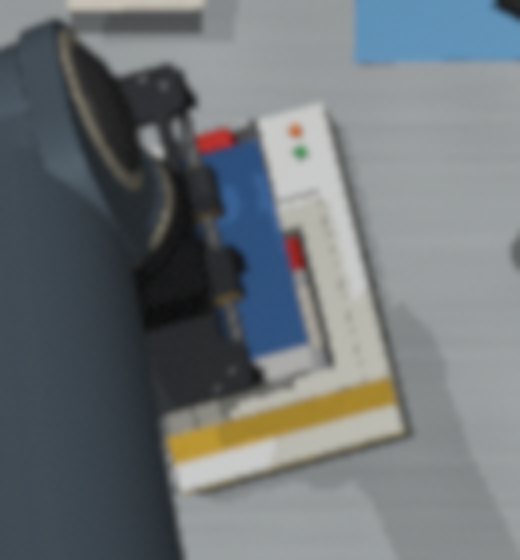

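Run:
```python
from h import *
S=camera("side");s=state()
m=mask(S,(100,110,30),(125,255,255),(240,322,215,262));q,a=quad(m);print(a,q)
z=s["ee_pos"][2]-.0105+.005
w=np.array([plane(S,u,z) for u in q])
print(w)
e=unbay(s["ee_pos"])
print(np.array([unbay(v)-e for v in w]))
```

```text
2101 [[308.2141 223.9149]
 [311.3404 261.    ]
 [244.2697 261.    ]
 [247.58   225.2631]]
[[0.4819 0.1693 0.193 ]
 [0.4515 0.278  0.193 ]
 [0.5796 0.3109 0.193 ]
 [0.6085 0.2062 0.193 ]]
[[-58.4195 -51.4164  -5.5   ]
 [-59.6345  61.4602  -5.5   ]
 [ 72.6243  60.0906  -5.5   ]
 [ 73.4613 -48.5127  -5.5   ]]
```

Run:
```python
from h import *
S=camera("side");s=state()
hsv=cv2.cvtColor(S["color"],cv2.COLOR_RGB2HSV)
for u in (255,262,270,290,300):print(u,[tuple(hsv[v,u]) for v in (219,220,221,222,223,224)],[tuple(hsv[v,u]) for v in range(253,262)])
for z in(.190,.194,.198):
  print(z,[ (unbay(plane(S,(u,v),z))-unbay(s["ee_pos"])).round(1)[:2] for u,v in((262,221),(300,221),(262,257),(300,257))])
```

```text
255 [(np.uint8(109), np.uint8(9), np.uint8(234)), (np.uint8(109), np.uint8(9), np.uint8(235)), (np.uint8(109), np.uint8(9), np.uint8(235)), (np.uint8(105), np.uint8(9), np.uint8(234)), (np.uint8(107), np.uint8(49), np.uint8(229)), (np.uint8(108), np.uint8(135), np.uint8(200))] [(np.uint8(107), np.uint8(190), np.uint8(209)), (np.uint8(107), np.uint8(190), np.uint8(208)), (np.uint8(108), np.uint8(193), np.uint8(157)), (np.uint8(108), np.uint8(195), np.uint8(123)), (np.uint8(108), np.uint8(194), np.uint8(122)), (np.uint8(108), np.uint8(194), np.uint8(122)), (np.uint8(108), np.uint8(195), np.uint8(107)), (np.uint8(108), np.uint8(195), np.uint8(85)), (np.uint8(95), np.uint8(7), np.uint8(217))]
262 [(np.uint8(113), np.uint8(44), np.uint8(23)), (np.uint8(110), np.uint8(33), np.uint8(23)), (np.uint8(114), np.uint8(58), np.uint8(22)), (np.uint8(109), np.uint8(22), np.uint8(164)), (np.uint8(108), np.uint8(70), np.uint8(218)), (np.uint8(108), np.uint8(148), np.uint8(216))] [(np.uint8(108), np.uint8(194), np.uint8(122)), (np.uint8(108), np.uint8(196), np.uint8(122)), (np.uint8(108), np.uint8(194
[... 1978 characters left out ...]
t8(108), np.uint8(194), np.uint8(122)), (np.uint8(108), np.uint8(195), np.uint8(123)), (np.uint8(108), np.uint8(199), np.uint8(122)), (np.uint8(108), np.uint8(193), np.uint8(123)), (np.uint8(108), np.uint8(196), np.uint8(122)), (np.uint8(108), np.uint8(193), np.uint8(120)), (np.uint8(108), np.uint8(197), np.uint8(96)), (np.uint8(108), np.uint8(94), np.uint8(119)), (np.uint8(30), np.uint8(2), np.uint8(231))]
0.19 [array([ 42.8, -64.2]), array([-41.1, -63.1]), array([38.2, 48.2]), array([-37.9,  49. ])]
0.194 [array([ 42.5, -59.4]), array([-40.9, -58.4]), array([37.9, 52.3]), array([-37.7,  53.1])]
0.198 [array([ 42.1, -54.6]), array([-40.7, -53.6]), array([37.5, 56.3]), array([-37.5,  57.1])]
```

```bash
cat >> h.py <<'E'
H=11.
def pose(xt,zt,th,y=-1.5):
    c,s=np.cos(th),np.sin(th)
    return bay((xt+75*c-H*s,y,zt+75*s+H*c)),tool(BY,th)
E
python3 - <<'E'
from h import *
go(*pose(-54,80,.227))
E
```

```text
t 10.45 trans [91.7  7.7  0. ] rot [-0.0016  0.0017  0.229 ]
pos [0.5256 0.2322 0.1993] F [ 0.6 -0.8 -2.1] w 11.3
```

{"name": "arm_command", "arguments": {
  "translation": [
    [10, 2, 0],
    [25, 4, 0],
    [45, 6, 0],
    [70, 8, 0],
    [92, 8, 0]
  ],
  "delta_rot": [
    [0, 0, 0.046],
    [0, 0, 0.092],
    [0, 0, 0.14],
    [0, 0, 0.19],
    [0, 0, 0.228]
  ],
  "fingers": [8, 8, 8, 8, 8]
}}

```text
t: 10.95
ee_pos: [0.5339, 0.2324, 0.1084]
tool_rot: [0.493, 0.506, -0.365, 0.606]
force: [-0.2, -0.0, -2.3]
width: 0.012
```

{"name": "arm_command", "arguments": {
  "translation": [
    [0, 0, 0],
    [0, 0, 0],
    [0, 0, 0],
    [0, 0, 0],
    [0, 0, 0]
  ],
  "delta_rot": [
    [0, 0, 0],
    [0, 0, 0],
    [0, 0, 0],
    [0, 0, 0],
    [0, 0, 0]
  ],
  "fingers": [8, 8, 8, 8, 8]
}}

```text
t: 11.45
ee_pos: [0.5344, 0.2344, 0.1096]
tool_rot: [0.493, 0.507, -0.364, 0.606]
force: [0.5, 0.2, -2.0]
width: 0.0118
```

Run:
```python
from h import *
go(*pose(-54,53,.227))
S=camera("side");s=state();C=R.from_quat(s["tool_rot"]).as_matrix()
# expected cover points: tool frame x=down(-z cover), y=+x cover, z=-y cover
pt=lambda x,y,z: s["ee_pos"]+C@(np.array([H-z,x,-(y)])/1000)
dots(S,[pt(x,y+dy,5) for x in(-75,-60,75) for y in(-55,55) for dy in (0,)],(190,350,180,340),4,"pics/s1.png")
print(unbay(s["ee_pos"]))
```

```text
t 11.45 trans [27.9 -8.1 -0. ] rot [-0.0031  0.0001 -0.0028]
pos [0.5344 0.2344 0.1096] F [ 0.5  0.2 -2. ] w 11.8
[ 17.8127  -1.4743 109.3318]
```

View pics/s1.png

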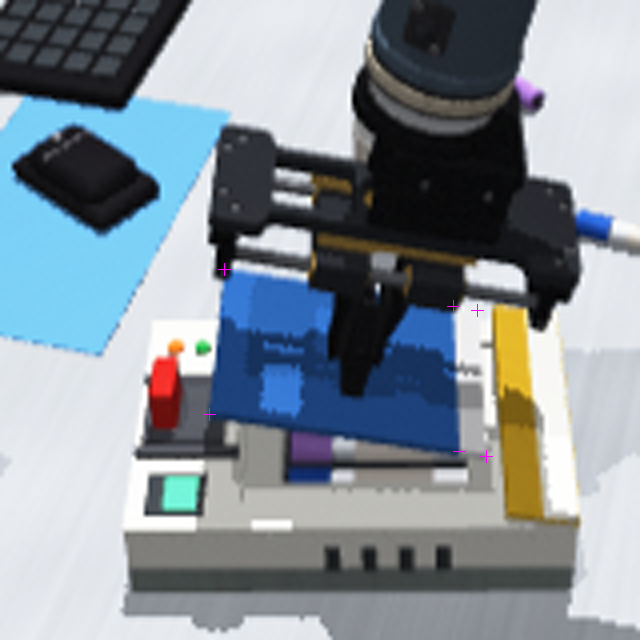

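{"name": "arm_command", "arguments": {
  "translation": [
    [6, -2, 0],
    [12, -4, 0],
    [18, -6, 0],
    [24, -7, 0],
    [28, -8, 0]
  ],
  "delta_rot": [
    [0, 0, 0],
    [0, 0, 0],
    [0, 0, 0],
    [0, 0, 0],
    [0, 0, 0]
  ],
  "fingers": [8, 8, 8, 8, 8]
}}

```text
t: 12.0
ee_pos: [0.5317, 0.2336, 0.0785]
tool_rot: [0.492, 0.508, -0.365, 0.606]
force: [-0.2, 0.3, -1.9]
width: 0.0116
```

{"name": "arm_command", "arguments": {
  "translation": [
    [0, 0, 0],
    [0, 0, 0],
    [0, 0, 0],
    [0, 0, 0],
    [0, 0, 0]
  ],
  "delta_rot": [
    [0, 0, 0],
    [0, 0, 0],
    [0, 0, 0],
    [0, 0, 0],
    [0, 0, 0]
  ],
  "fingers": [8, 8, 8, 8, 8]
}}

```text
t: 12.5
ee_pos: [0.5322, 0.2338, 0.0797]
tool_rot: [0.492, 0.508, -0.365, 0.606]
force: [-0.4, 0.5, -2.5]
width: 0.012
```

Run:
```python
from h import *
go(*pose(-54,53,.227,-1));go(*pose(-75.5,53,.227,-1))
S=camera("side");s=state();C=R.from_quat(s["tool_rot"]).as_matrix()
pt=lambda x,y,z: s["ee_pos"]+C@(np.array([H-z,x,-(y)])/1000)
dots(S,[pt(x,y,5) for x in(-75,-60,75) for y in(-55,55)],(210,350,220,340),5,"pics/s2.png")
T=camera("top");dots(T,[],(150,240,170,280),5,"pics/s3.png")
```

```text
t 12.5 trans [-0.7  0.9 -0.5] rot [-0.0028  0.0004 -0.0015]
pos [0.5322 0.2338 0.0797] F [-0.4  0.5 -2.5] w 12.0
t 12.5 trans [ -5.6 -20.   -0.4] rot [-0.0028  0.0004 -0.0015]
pos [0.5322 0.2338 0.0797] F [-0.4  0.5 -2.5] w 12.0
```

View pics/s2.png

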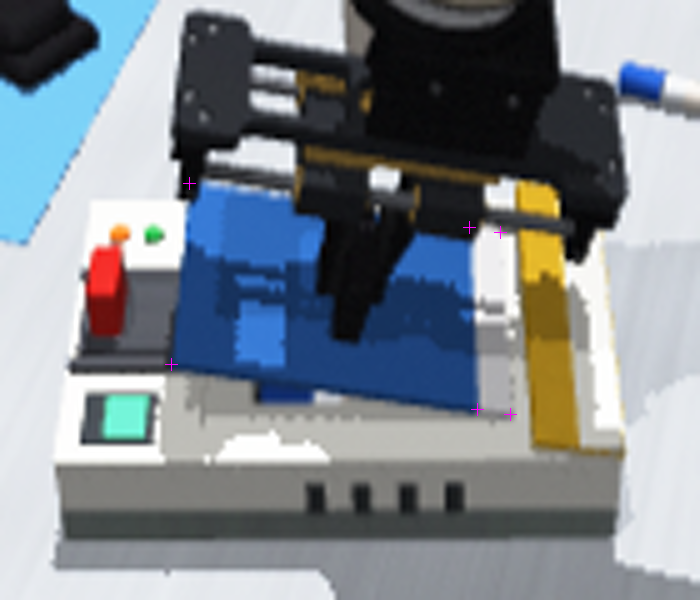

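View pics/s3.png

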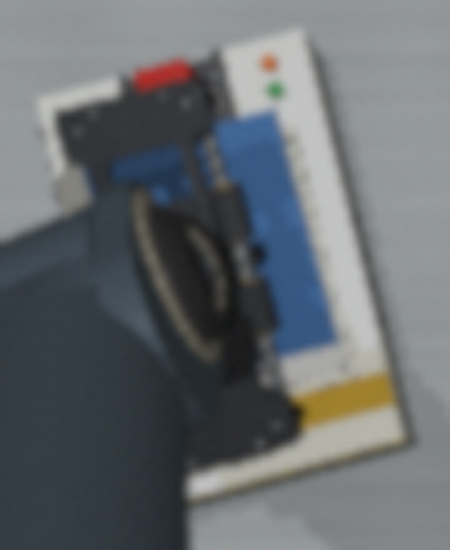

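Run:
```python
from h import *
S=camera("side");T=camera("top")
pts=[bay(p) for p in[(-64,60,56),(80,60,56),(-64,-60,56),(80,-60,56),(0,60,56),(-102,78,64),(142,78,56)]]
dots(S,pts,(240,345,280,340),7,"pics/s4.png")
dots(T,pts,(150,240,170,280),5,"pics/s5.png")
```

```text
(no output)
```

View pics/s4.png

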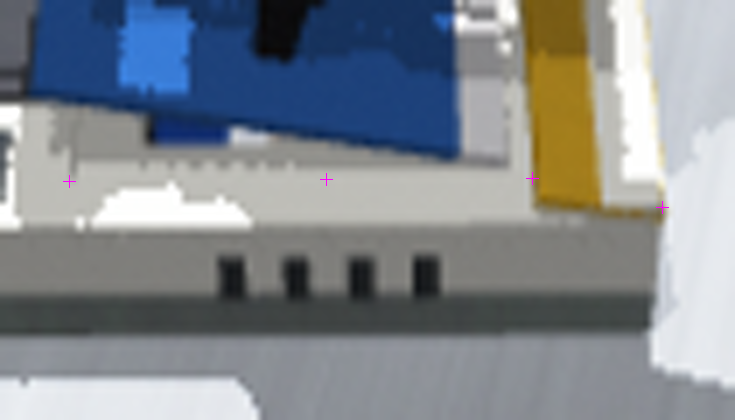

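View pics/s5.png

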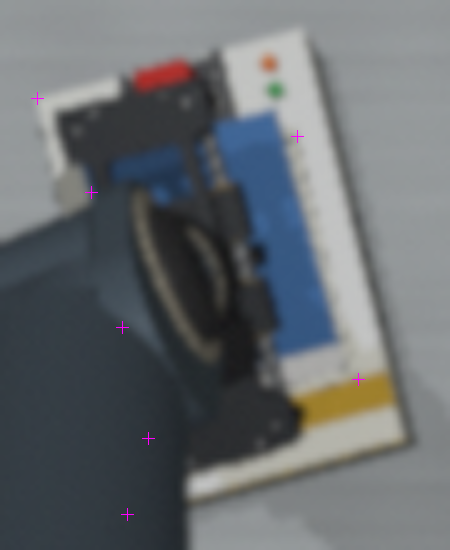

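Run:
```python
from h import *
S=camera("side");g=cv2.cvtColor(S["color"],cv2.COLOR_RGB2GRAY)
print(g[296:316,262:300:6])
o=cv2.cvtColor(cv2.imread("pics/side0.png"),cv2.COLOR_BGR2GRAY);print(o[296:316,262:300:6])
c=g[285:320,240:330].astype(float);c=np.clip((c-100)*1.65,0,255).astype(np.uint8)
cv2.imwrite("pics/s6.png",cv2.resize(c,None,fx=8,fy=8,interpolation=cv2.INTER_NEAREST))
```

```text
[[ 40  48  57  59  61  60  61]
 [ 39  41  47  58  62  62  61]
 [ 41  43 149  47  55  61  60]
 [ 40  44 200  98  43  54  61]
 [ 73  81 178 136 121  45  51]
 [129 130 149 145 143 120  58]
 [144 145 144 145 144 144 125]
 [177 147 175 147 145 144 144]
 [188 177 187 178 176 177 177]
 [189 189 188 189 189 189 189]
 [188 189 189 188 189 189 188]
 [249 189 188 188 188 188 188]
 [254 188 188 189 189 189 188]
 [254 249 189 189 189 188 188]
 [254 254 248 188 188 189 188]
 [250 250 249 179 179 180 179]
 [191 191 192 144 141 144 143]
 [125 122 126 125 122 127 126]
 [126 124 127 126 124 126 126]
 [126 126 126 127 127 126 127]]
[[ 52  44  32  31  32  56  54]
 [ 71  77 146 217 218 221 199]
 [ 81  93 203 241 241 241 229]
 [ 72  93 205 238 238 238 228]
 [143 162 234 242 242 242 238]
 [239 240 246 247 248 247 247]
 [248 249 249 248 248 249 248]
 [248 249 248 249 249 249 249]
 [248 249 249 249 249 249 249]
 [248 249 249 248 249 249 249]
 [248 249 249 248 248 248 248]
 [248 248 248 249 248 248 249]
 [249 249 249 248 248 248 249]
 [249 248 248 248 249 249 249]
 [248 248 248 248 248 249 249]
 [240 240 240 240 239 239 240]
 [167 168 167 168 166 168 168]
 [108 105 109 107 103 107 108]
 [108 106 108 108 108 109 108]
 [107 108 107 109 108 108 108]]
```

View pics/s6.png

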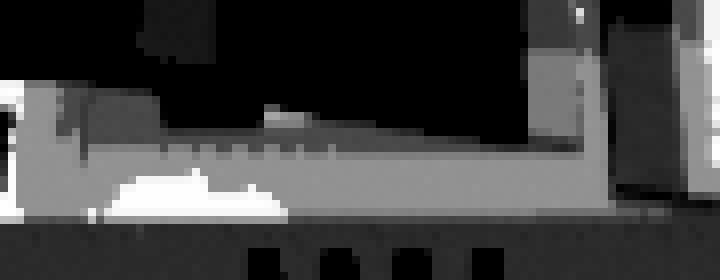

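{"name": "arm_command", "arguments": {
  "translation": [
    [-1, -4, 0],
    [-2, -8, 0],
    [-3, -12, 0],
    [-4, -16, 0],
    [-5, -20, 0]
  ],
  "delta_rot": [
    [0, 0, 0],
    [0, 0, 0],
    [0, 0, 0],
    [0, 0, 0],
    [0, 0, 0]
  ],
  "fingers": [8, 8, 8, 8, 8]
}}

```text
t: 13.25
ee_pos: [0.5116, 0.2284, 0.0798]
tool_rot: [0.492, 0.508, -0.365, 0.606]
force: [-0.2, -1.0, -1.4]
width: 0.0119
```

{"name": "arm_command", "arguments": {
  "translation": [
    [0, 0, 0],
    [0, 0, 0],
    [0, 0, 0],
    [0, 0, 0],
    [0, 0, 0]
  ],
  "delta_rot": [
    [0, 0, 0],
    [0, 0, 0],
    [0, 0, 0],
    [0, 0, 0],
    [0, 0, 0]
  ],
  "fingers": [8, 8, 8, 8, 8]
}}

```text
t: 13.75
ee_pos: [0.5122, 0.2285, 0.0798]
tool_rot: [0.492, 0.508, -0.365, 0.606]
force: [-0.0, 0.4, -1.7]
width: 0.0118
```

Run:
```python
from h import *
go(*pose(-75.5,53,.227,-1.5));go(*pose(-76,52,.11,-1.5))
S=camera("side");s=state();C=R.from_quat(s["tool_rot"]).as_matrix()
pt=lambda x,y,z: s["ee_pos"]+C@(np.array([H-z,x,-(y)])/1000)
dots(S,[pt(x,y,5) for x in(-60,75) for y in(-55,55)],(210,350,220,340),5,"pics/s7.png")
```

```text
t 13.75 trans [-0.8  0.   0. ] rot [-0.0028  0.0006 -0.0011]
pos [0.5122 0.2285 0.0798] F [-0.   0.4 -1.7] w 11.8
t 13.75 trans [8.9 0.1 0. ] rot [-0.0029  0.0004 -0.1181]
pos [0.5122 0.2285 0.0798] F [-0.   0.4 -1.7] w 11.8
```

View pics/s7.png

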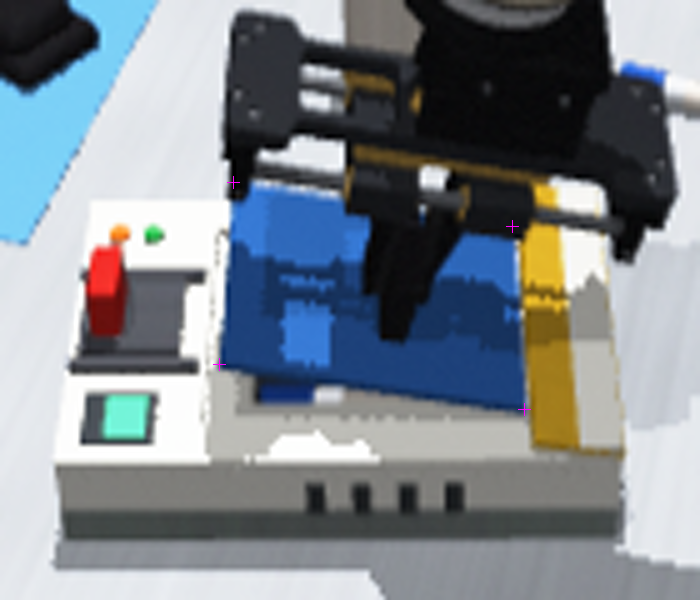

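{"name": "arm_command", "arguments": {
  "translation": [
    [2, 0, 0],
    [4, 0, 0],
    [6, 0, 0],
    [8, 0, 0],
    [9, 0, 0]
  ],
  "delta_rot": [
    [0, 0, -0.025],
    [0, 0, -0.05],
    [0, 0, -0.075],
    [0, 0, -0.1],
    [0, 0, -0.118]
  ],
  "fingers": [8, 8, 8, 8, 8]
}}

```text
t: 14.3
ee_pos: [0.5144, 0.229, 0.0709]
tool_rot: [0.461, 0.536, -0.4, 0.583]
force: [0.5, 0.1, -2.1]
width: 0.0116
```

Run:
```python
from h import *
go(*pose(-76,52,.11,-1.5));go(*pose(-76.3,51,.03,-1.5));go(*pose(-76,51,.0,-1.5))
```

```text
t 14.3 trans [-0.2 -0.1 -0. ] rot [-0.0029  0.0003  0.0006]
pos [0.5144 0.229  0.0709] F [ 0.5  0.1 -2.1] w 11.6
t 14.3 trans [ 6.7  0.2 -0. ] rot [-0.0029  0.0001 -0.0794]
pos [0.5144 0.229  0.0709] F [ 0.5  0.1 -2.1] w 11.6
t 14.3 trans [ 9.   0.6 -0. ] rot [-0.0029  0.0001 -0.1094]
pos [0.5144 0.229  0.0709] F [ 0.5  0.1 -2.1] w 11.6
```

{"name": "arm_command", "arguments": {
  "translation": [
    [2, 0, 0],
    [4, 0, 0],
    [6, 0, 0],
    [8, 0.5, 0],
    [9, 0.5, 0]
  ],
  "delta_rot": [
    [0, 0, -0.025],
    [0, 0, -0.05],
    [0, 0, -0.075],
    [0, 0, -0.1],
    [0, 0, -0.11]
  ],
  "fingers": [8, 8, 8, 8, 8]
}}

```text
t: 14.8
ee_pos: [0.5161, 0.2295, 0.0619]
tool_rot: [0.431, 0.56, -0.431, 0.56]
force: [-0.6, -0.2, -2.5]
width: 0.0115
```

Run:
```python
from h import *
go(*pose(-76,50,.0,-1.5)); print(unbay(state()["ee_pos"]))
S=camera("side");s=state();C=R.from_quat(s["tool_rot"]).as_matrix()
pt=lambda x,y,z: s["ee_pos"]+C@(np.array([H-z,x,-(y)])/1000)
dots(S,[pt(x,y,5) for x in(-60,75) for y in(-55,55)],(210,350,220,340),5,"pics/s8.png")
```

```text
t 14.8 trans [ 0.9 -0.2 -0. ] rot [-0.003  -0.      0.0005]
pos [0.5161 0.2295 0.0619] F [-0.6 -0.2 -2.5] w 11.5
[-0.7772 -1.5016 61.944 ]
```

View pics/s8.png

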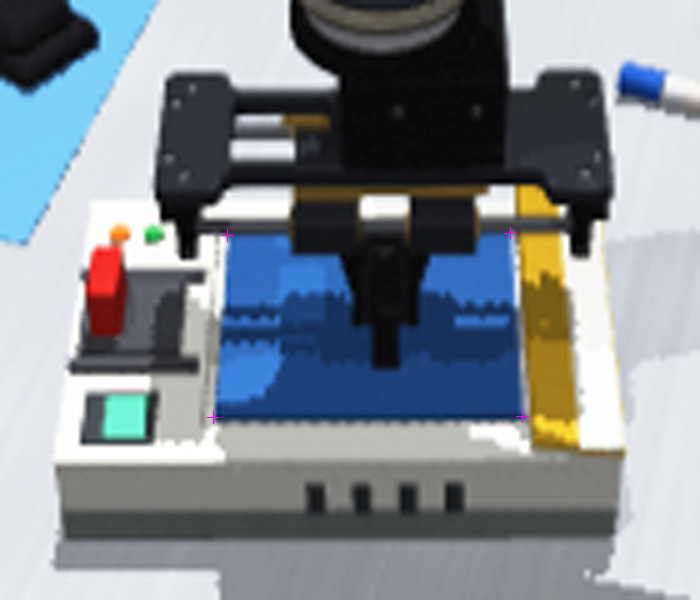

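{"name": "arm_command", "arguments": {
  "translation": [
    [0, 0, -1],
    [0, 0, -1.5],
    [1, 0, -1.5],
    [1.5, 0, -1.5],
    [2, 0, -1.5]
  ],
  "delta_rot": [
    [0, 0, 0],
    [0, 0, 0],
    [0, 0, 0],
    [0, 0, 0],
    [0, 0, 0]
  ],
  "fingers": [8, 8, 8, 8, 8]
}}

```text
t: 15.35
ee_pos: [0.5149, 0.2309, 0.0606]
tool_rot: [0.431, 0.561, -0.431, 0.56]
force: [-3.2, -1.8, 5.6]
width: 0.0114
```

Run:
```python
from h import *
go(*pose(-76,50,.0,0)); print(unbay(state()["ee_pos"]),state()["torque"])
```

```text
t 15.35 trans [-0.4  0.6  0.1] rot [-0.0027 -0.0003  0.0004]
pos [0.5149 0.2309 0.0606] F [-3.2 -1.8  5.6] w 11.4
[-1.6057  0.1329 60.6088] [-0.2693  0.6173  0.0146]
```

{"name": "arm_command", "arguments": {
  "translation": [
    [0, 0, 0],
    [0, 0, 0],
    [0, 0, 0],
    [0, 0, 0],
    [0, 0, 0]
  ],
  "delta_rot": [
    [0, 0, -0.005],
    [0, 0, -0.012],
    [0, 0, -0.018],
    [0, 0, -0.018],
    [0, 0, -0.018]
  ],
  "fingers": [8, 8, 8, 8, 8]
}}

```text
t: 15.85
ee_pos: [0.5148, 0.2309, 0.061]
tool_rot: [0.426, 0.565, -0.436, 0.556]
force: [-5.3, -1.4, 8.9]
width: 0.0116
```

Run:
```python
from h import *
print(unbay(state()["ee_pos"]),state()["torque"],state()["force"])
```

```text
[-1.648   0.1715 61.0109] [-0.2347  0.5505 -0.0411] [-5.295  -1.351   8.9154]
```

{"name": "arm_command", "arguments": {
  "translation": [
    [0, 0, 0],
    [0, 0, 0],
    [0, 0, 0],
    [0, 0, 0],
    [0, 0, 0]
  ],
  "delta_rot": [
    [0, 0, 0],
    [0, 0, 0],
    [0, 0, 0],
    [0, 0, 0],
    [0, 0, 0]
  ],
  "fingers": [14, 20, 26, 32, 36],
  "squeeze": 15
}}

```text
t: 16.35
ee_pos: [0.5152, 0.2308, 0.06]
tool_rot: [0.426, 0.564, -0.436, 0.556]
force: [-0.4, 0.0, 0.1]
width: 0.0322
```

Run:
```python
from h import *
s=state();print(unbay(s["ee_pos"]),s["torque"],s["force"],s["width"])
S=camera("side")
dots(S,[bay(p) for p in[(80,60,56),(80,-60,56),(-64,60,56)]],(210,350,220,340),5,"pics/t1.png")
```

```text
[-1.2986  0.0035 59.9956] [-0.073   0.0289  0.0466] [-0.371   0.0244  0.1328] 0.0322322229436613
```

View pics/t1.png

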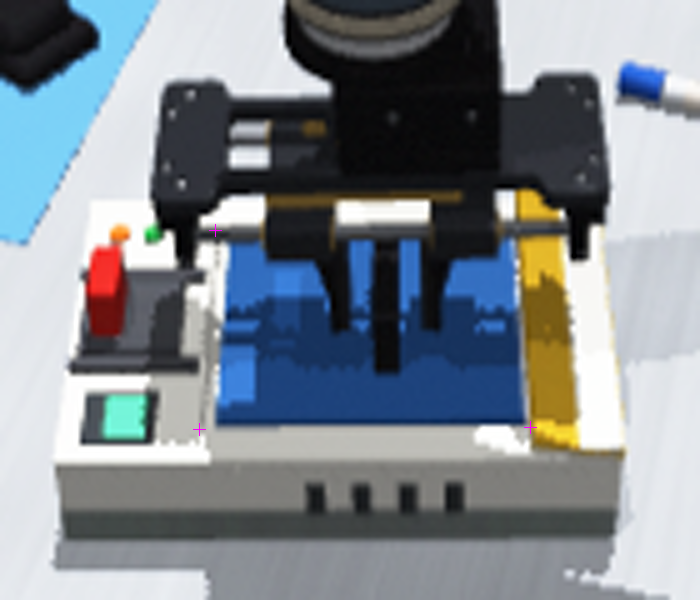

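{"name": "arm_command", "arguments": {
  "translation": [
    [-15, 0, 0],
    [-40, 0, 0],
    [-75, 0, 0],
    [-110, 0, 0],
    [-140, 0, 0]
  ],
  "delta_rot": [
    [0, 0, 0.004],
    [0, 0, 0.008],
    [0, 0, 0.014],
    [0, 0, 0.018],
    [0, 0, 0.018]
  ],
  "fingers": [40, 40, 40, 40, 40]
}}

```text
t: 16.9
ee_pos: [0.5179, 0.2314, 0.2033]
tool_rot: [0.432, 0.56, -0.43, 0.561]
force: [0.3, -0.2, 0.4]
width: 0.0404
```

Run:
```python
from h import *
p=bay((124,0,160));go(p,tool(BY))
S=camera("side");T=camera("top")
fl=lambda x,y,z:bay((x-1,y,z))
dots(S,[fl(x,y,55) for x in(-60,75) for y in (-55,55)],(210,350,220,340),5,"pics/t2.png")
dots(T,[],(150,240,170,280),5,"pics/t3.png")
```

```text
t 16.9 trans [ 43.6 122.4  -0.4] rot [-0.0031 -0.0008 -0.0026]
pos [0.5179 0.2314 0.2033] F [ 0.3 -0.2  0.4] w 40.4
```

View pics/t2.png

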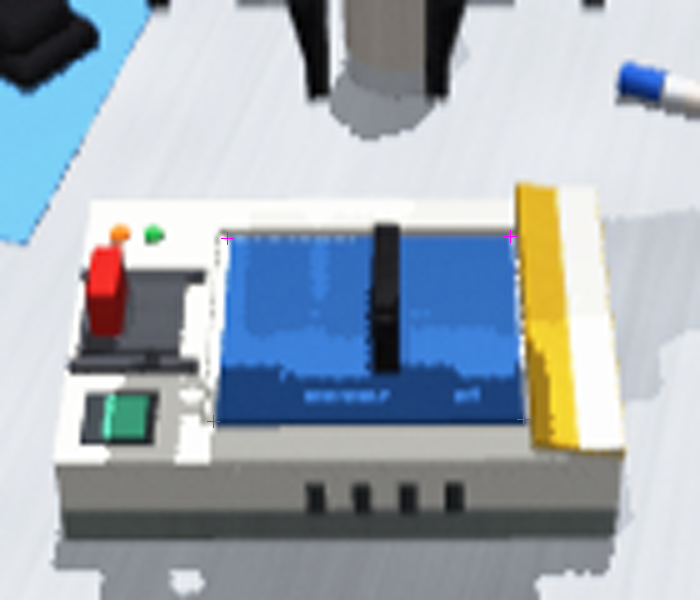

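View pics/t3.png

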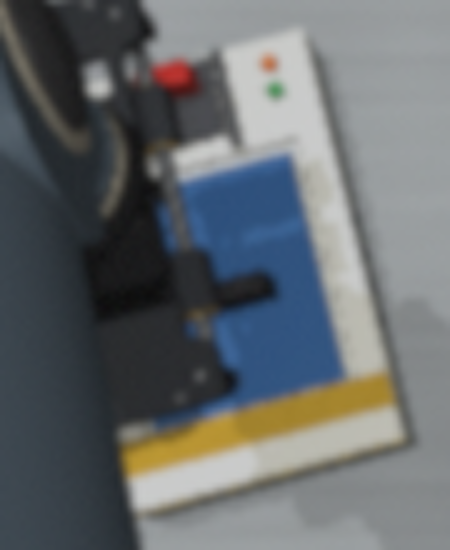

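{"name": "arm_command", "arguments": {
  "translation": [
    [4, 25, 0],
    [14, 50, 0],
    [24, 75, 0],
    [34, 100, 0],
    [44, 124, 0]
  ],
  "delta_rot": [
    [0, 0, 0],
    [0, 0, 0],
    [0, 0, 0],
    [0, 0, 0],
    [0, 0, 0]
  ],
  "fingers": [44, 44, 44, 44, 44]
}}

```text
t: 17.5
ee_pos: [0.638, 0.2633, 0.1556]
tool_rot: [0.431, 0.56, -0.431, 0.56]
force: [0.3, 0.7, 0.5]
width: 0.0437
```

Run:
```python
from h import *
p=bay((125,0,70));go(p,tool(BY))
```

```text
t 17.5 trans [85.6 -0.7 -0.4] rot [-0.0028  0.0001  0.0005]
pos [0.638  0.2633 0.1556] F [0.3 0.7 0.5] w 43.7
```

{"name": "arm_command", "arguments": {
  "translation": [
    [20, -1, 0],
    [40, -1, 0],
    [60, -1, 0],
    [76, -1, 0],
    [86, -1, 0]
  ],
  "delta_rot": [
    [0, 0, 0],
    [0, 0, 0],
    [0, 0, 0],
    [0, 0, 0],
    [0, 0, 0]
  ],
  "fingers": [44, 44, 44, 44, 44]
}}

```text
t: 18.0
ee_pos: [0.6356, 0.2627, 0.0685]
tool_rot: [0.431, 0.561, -0.432, 0.56]
force: [0.6, 0.7, 0.2]
width: 0.044
```

{"name": "arm_command", "arguments": {
  "translation": [
    [0, 0, 0],
    [0, 0, 0],
    [0, 0, 0],
    [0, 0, 0],
    [0, 0, 0]
  ],
  "delta_rot": [
    [0, 0, 0],
    [0, 0, 0],
    [0, 0, 0],
    [0, 0, 0],
    [0, 0, 0]
  ],
  "fingers": [35, 25, 15, 10, 10]
}}

```text
t: 18.5
ee_pos: [0.6369, 0.2632, 0.0709]
tool_rot: [0.432, 0.56, -0.431, 0.561]
force: [0.2, 0.8, 1.8]
width: 0.0137
```

Run:
```python
from h import *
p=bay((95,0,70));go(p,tool(BY));print(unbay(state()["ee_pos"]))
```

```text
t 18.5 trans [  0.9 -29.6  -0.2] rot [-0.0028 -0.0003 -0.0015]
pos [0.6369 0.2632 0.0709] F [0.2 0.8 1.8] w 13.7
[124.6476  -0.2576  70.938 ]
```

{"name": "arm_command", "arguments": {
  "translation": [
    [0, -5, 0],
    [0, -11, 0],
    [0, -17, 0],
    [0, -22, 0],
    [0, -27, 0]
  ],
  "delta_rot": [
    [0, 0, 0],
    [0, 0, 0],
    [0, 0, 0],
    [0, 0, 0],
    [0, 0, 0]
  ],
  "fingers": [10, 10, 10, 10, 10]
}}

```text
t: 19.0
ee_pos: [0.6104, 0.2562, 0.0709]
tool_rot: [0.432, 0.56, -0.431, 0.561]
force: [2.4, -0.7, 4.8]
width: 0.0139
```

{"name": "arm_command", "arguments": {
  "translation": [
    [0, -1, 0],
    [0, -2, 0],
    [0, -3, 0],
    [0, -4, 0],
    [0, -5, 0]
  ],
  "delta_rot": [
    [0, 0, 0],
    [0, 0, 0],
    [0, 0, 0],
    [0, 0, 0],
    [0, 0, 0]
  ],
  "fingers": [10, 10, 10, 10, 10]
}}

```text
t: 19.5
ee_pos: [0.608, 0.2555, 0.0709]
tool_rot: [0.433, 0.559, -0.429, 0.562]
force: [8.3, 1.6, -0.1]
width: 0.0137
```

Run:
```python
from h import *
s=state();print(unbay(s["ee_pos"]),s["force"],s["width"])
S=camera("side")
dots(S,[],(210,350,220,340),5,"pics/u1.png")
```

```text
[94.6979 -0.179  70.8749] [ 8.3034  1.6163 -0.0526] 0.013719826165032496
```

View pics/u1.png

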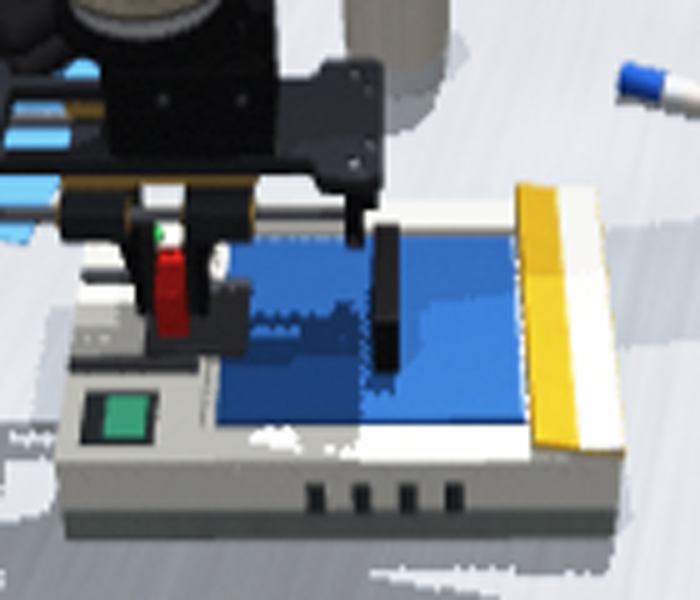

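{"name": "arm_command", "arguments": {
  "translation": [
    [0, 0, 0],
    [0, 0, 0],
    [0, 0, 0],
    [0, 0, 0],
    [0, 0, 0]
  ],
  "delta_rot": [
    [0, 0, 0],
    [0, 0, 0],
    [0, 0, 0],
    [0, 0, 0],
    [0, 0, 0]
  ],
  "fingers": [20, 28, 36, 40, 40]
}}

```text
t: 20.05
ee_pos: [0.6045, 0.2544, 0.0694]
tool_rot: [0.431, 0.561, -0.432, 0.56]
force: [0.5, -0.3, 0.3]
width: 0.0381
```

{"name": "arm_command", "arguments": {
  "translation": [
    [-10, 0, 0],
    [-40, 0, 0],
    [-80, 0, 0],
    [-120, 0, 0],
    [-150, 0, 0]
  ],
  "delta_rot": [
    [0, 0, 0],
    [0, 0, 0],
    [0, 0, 0],
    [0, 0, 0],
    [0, 0, 0]
  ],
  "fingers": [40, 40, 40, 40, 40]
}}

```text
t: 20.55
ee_pos: [0.6061, 0.2548, 0.2238]
tool_rot: [0.432, 0.56, -0.43, 0.561]
force: [0.4, 1.3, -0.2]
width: 0.04
```

{"name": "arm_command", "arguments": {
  "translation": [
    [0, 0, 0],
    [0, 0, 0],
    [0, 0, 0],
    [0, 0, 0],
    [0, 0, 0]
  ],
  "delta_rot": [
    [0, 0, 0],
    [0, 0, 0],
    [0, 0, 0],
    [0, 0, 0],
    [0, 0, 0]
  ],
  "fingers": [40, 40, 40, 40, 40]
}}

```text
t: 21.05
ee_pos: [0.6049, 0.2546, 0.2188]
tool_rot: [0.43, 0.561, -0.432, 0.56]
force: [-0.3, -0.4, -0.2]
width: 0.0402
```

Run:
```python
from h import *
s=state();print(s["t"],s["ee_pos"],s["force"],s["width"])
S=camera("side");T=camera("top")
# joint marks: knob top (home) and latch plate front edge
pts=[bay(p) for p in[(88,15,92.5),(102,15,92.5),(62,22,62.5),(62,-22,62.5)]]
dots(S,pts,(210,350,220,340),5,"pics/u2.png")
cv2.imwrite("pics/u3.png",S["color"][:,:,::-1]);cv2.imwrite("pics/u4.png",T["color"][:,:,::-1])
```

```text
21.05 [0.6049 0.2546 0.2188] [-0.3234 -0.3525 -0.2361] 0.04022672447223976
```

View pics/u2.png

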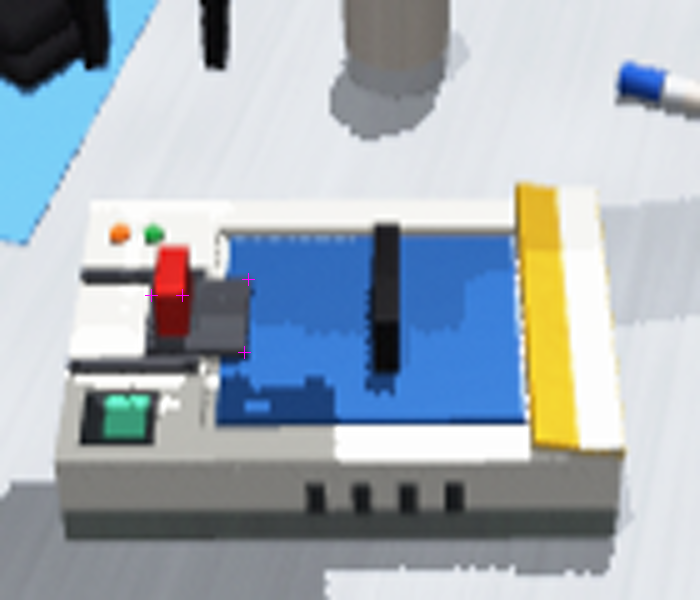

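View pics/u3.png

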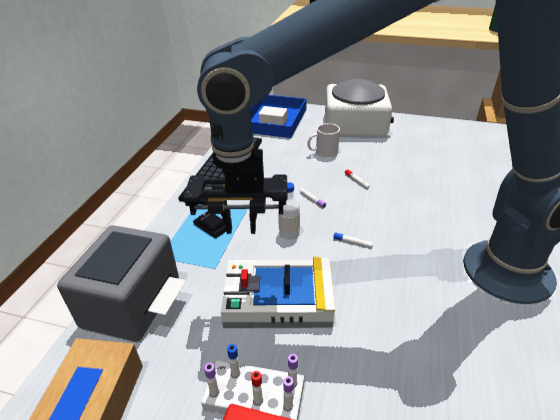

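View pics/u4.png

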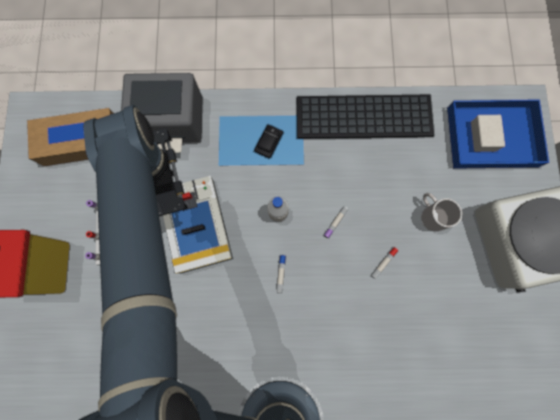

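The cover is flat in its recess, and the latch plate's front edge falls on the predicted home marks at crop (245, 280–352). The tubes, bottle, mouse and mug look unmoved, and the arm is clear. I'm handing in.

Run:
```python
from station import *
print(hand_in())
```

```text
the job is handed in; nothing more can be done
None
```

The cover is back on the incubator with the latch home over it, and I handed the job in at about 21 s of the 64 s allowed.

**What I did**
1. I dragged the latch open by its knob to the stop.
2. I took the cover by its rib, carried it over the bottle, and tilted it 13° to slide the white edge under the lip without contact.
3. I lowered the other edge until the cover lay on the deck and let go.
4. I slid the latch home and released it.

**Last checks**
- **Latch:** the knob travelled 30.0 mm, out of 30, to a firm stop at about 8.5 N. The latch plate's front edge sits on the projected home position in the side view.
- **Cover:** it lies flat in the recess with its white edge under the lip. About 2–3 mm of the white strip still shows, as expected for a fit roughly 1 mm off centre.
- **Other objects:** the loose tubes, mug, bottle and mouse look unmoved. In the last top view the arm hid most of the rack. The side view showed it standing as before, though its lower edge is out of frame.
- **Robot:** the arm was clear of everything.

**Disagreements**
- The two cameras differed by about 2 mm on where the cover and the recess sat across the incubator (its y). I corrected the cover by 1.5 mm before setting it down.
- The latch stop put the incubator 1 mm further along its +x than the images did, and I used the latch value.
- When the cover touched the deck, the white edge landed slightly before the other. It settled flat when I let go.

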